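Seat a cover plate in the swing-in fixture

TASK

Take the orange cover plate out of the rack and lean it, knob side outward, on the yellow sloping rest and let go of it there; then take it again by its black knob and lay it flat, knob up, on the dark fixture bed, clearly askew (about 35 degrees short of home, clear of the blue lip) with its notched corner at the brass pin, and let go. Now turn it in place by pushing with the fingers on its end edge close to the corner opposite the notch, with the notch bearing on the pin all through the turn, until its long edge has swung fully home along the fence, under the blue lip. Leave the blue plate, the screwdriver and the tin where they are.

Things in the scene. Friction and masses are not known exactly. Their poses are not given: they have to be found in the camera images.
- cover: Orange cover plate, 120 x 90 x 10 mm, 0.3 kg, standing in a rack slot on one long edge. Origin: middle of that lower edge, mid-thickness. y: along the 120 mm side (-60 to 60); z: across the 90 mm side, lower edge 0, upper edge 90; x: through the thickness (-5 to 5), towards the knob's face, so up when it lies flat knob up. Its two ends and upper edge are bare.
- cover_notch (a point): Cover: point x 0, y -52, z 8 mm. The corner at y -60, z 0 is cut out by a square notch 14 x 14 mm (inner corner y -46, z 14). When both sides of the notch bear on the pin, the pin's centre line passes through this point, and the plate swings about it.
- cover_corner (a point): Cover: the corner opposite the notch (x 0, y 60, z 90 mm). Push on the 90 mm end edge (y = 60) within about 25 mm of this corner, towards the plate's -y, following the arc about the pin: it swings counter-clockwise seen from above.
- cover_knob (a point): Cover: centre of the outer end face of its black square knob (x 35, y 0, z 42 mm). The knob is 24 mm along y, 24 mm along z (30 to 54) and stands 30 mm off the +x face. Gripping the plate's upper edge, keep the fingertips above z = 56 to clear it.
- spare: Blue plate of the same shape and size in the rack's other slot; leave it alone. Origin and axes as for the orange one.
- rack: Grey plastic rack, fixed, 150 x 160 mm, origin under its centre. Base 10 mm thick, on which the plates stand; two slots along its y axis at x -35 and +35 mm, 12 mm wide, between rails reaching 34 mm above the table. Knobs face the rack's +x. Which slot holds the orange plate varies.
- rest: Sloping rest, fixed. Two yellow arms, 25 mm wide, centred at y -47.5 and 47.5 mm, slope at 45 degrees, facing +x and up, rising towards -x, 81 mm long; the 70 mm gap between them lets a finger pass behind the plate. At their foot a ledge, square to the slope, stands 19 mm out. Origin on the table under the line where slope and ledge meet, which is 25 mm up.
- rest_seat (a point): Rest: where the cover's origin lies when the cover leans on the slope with its lower edge on the ledge. The cover's z axis then points up the slope (half to the rest's -x, half up), its x axis half to the rest's +x, half up, its y axis along the rest's y.
- fixture: Fixture, fixed: dark steel bed (x -60 to 105, y -70 to 100 mm), top 10 mm above the table; origin on the table under the middle of the cover's home place. Home: cover's x up, its z along the fixture's -x, its y along the fixture's +y. The askew lay before pushing: turned clockwise from home, seen from above, about the pin, by 25 to 45 degrees.
- pin: Brass pin of the fixture, upright, diameter 12 mm, top 28 mm above the table; origin on its axis at table height (fixture x +37, y -52 mm).
- fixture_home (a point): Fixture point x -45, y 60, 15 mm above the table: here lies cover_corner when home. Aluminium fence along y (-60 to 45), 22 mm high, face at x -46.5 (the plate may turn till it touches). Blue lip on it: y 7 to 45, x -58.5 to -26.5, from 22.5 to 28.5 mm above the table; the plate's top, at 20 mm, slides under it.
- driver: Red-handled screwdriver, 190 mm, lying loose on the mat beyond the rack; leave alone.
- tin: Small green-labelled tin, diameter 66, height 60 mm, loose, standing beyond the rest; leave alone.
There are look-alikes about, which are no part of the job. There is more than one size of the cover; the one meant has the size given above. What is shaped like the rest but green is not meant.

How it is judged (in metres and radians):
On the way, in this order (a step that is already met when the one before it is completed fails the run):
1. the orange cover is lifted clear of the rack (z of cover in the frame of rack above 0.036 m), for 0.1 s.
2. the cover leans on the sloping rest, knob outward, let go (angle between cover's own x axis and vertical between 0.65 and 0.92 rad and distance between cover and rest_seat below 0.03 m and contact force between cover and rest above 0.5 N and contact force between the fingers and cover below 0.05 N and linear speed of cover below 0.02 m/s), for 0.2 s.
3. the cover lies flat on the fixture bed, knob up, 15 to 60 degrees short of home, notch within 30 mm of the pin, let go (angle between cover's own x axis and vertical below 0.06 rad and z of cover in the frame of fixture below 0.018 m and contact force between cover and fixture above 0.5 N and contact force between the fingers and cover below 0.05 N and angle between the z axis of cover and the x axis of fixture, either way round between 0.26 and 1.05 rad and horizontal distance between cover_notch and pin below 0.03 m), for 0.2 s.
4. the fingers push close to the opposite corner with the notch bearing on the pin, while the plate is still more than 11 degrees short of home (contact force between cover and pin above 0.1 N and contact force between the fingers and cover above 0.1 N and horizontal distance between the grasp point and cover_corner below 0.06 m and horizontal distance between cover_notch and pin below 0.008 m and angle between the z axis of cover and the x axis of fixture, either way round above 0.2 rad and angle between cover's own x axis and vertical below 0.06 rad), for 0.05 s.
5. still pushed there and bearing on the pin, the flat plate has turned to less than 7 degrees short of home (contact force between cover and pin above 0.1 N and contact force between the fingers and cover above 0.1 N and horizontal distance between the grasp point and cover_corner below 0.06 m and horizontal distance between cover_notch and pin below 0.006 m and angle between the z axis of cover and the x axis of fixture, either way round below 0.12 rad and angle between cover's own x axis and vertical below 0.06 rad), for 0.05 s.
At the end, for the whole second after the job is handed in: The orange cover lies flat on the fixture bed, knob up, its notch on the pin within 5 mm and its opposite corner within 6 mm of its home place, long edge along the fence under the blue lip, let go and at rest (horizontal distance between cover_notch and pin below 0.005 m and horizontal distance between cover_corner and fixture_home below 0.006 m and angle between cover's own x axis and vertical below 0.05 rad and z of cover in the frame of fixture below 0.018 m and linear speed of cover below 0.01 m/s and contact force between the fingers and cover below 0.05 N); the robot touches nothing.
It fails at once if the blue plate is moved by more than 15 mm (distance of spare from where it was at the start of the episode above 0.015 m).
It fails at once if the screwdriver is moved by more than 20 mm (distance of driver from where it was at the start of the episode above 0.02 m).
It fails at once if the tin is moved by more than 20 mm (distance of tin from where it was at the start of the episode above 0.02 m).
It also fails if it takes over 72 s, if anything falls off the work surface, if the arm or the gripper's body presses on something with over 40 N, if the wrist force passes 120 N, or if a joint passes its speed limit or range.

ROBOT

A 6-joint arm with a two-finger parallel gripper is mounted at the origin on the work surface. World frame = base frame: x ahead of the robot, y to its left, z up, the work surface at z = 0. Lengths are in mm, angles in degrees, forces in N, time in s.
With the tool pointing down it reaches from about 350 to 850 mm from the base axis. Payload 8.1 kg.
Tool frame: the origin (TCP) lies on the centre line of the jaws, within the pads' length; the fingertips stand 8 mm ahead of it and the grasp point (between the pads) lies 11 mm behind it; x points along the fingers, z is the direction in which the jaws open and shut, and the axes are right-handed (so a half turn about x gives the same grasp; the last joint's range is limited). The gripper opens to 85 mm and grips with 20 to 120 N. Pads are 22 mm wide; open, the fingers measure 114 mm over their backs; the gripper's body (76 mm by 85 mm) begins 54 mm behind the grasp point. The pads swing forward as they close: fully open they stand 13 mm farther back than shut.
Start: joints at [-71.872, 7.471, 85.268, -0, 87.261, -4.893], TCP at [234.665, -552.212, 239.292] pointing down, gripper open.
Joint ranges: [-169.43, 169.43], [-51.17, 129.36], [1.28, 143.12], [-76.62, 256.62], [0, 156.53], [-152.29, 152.29]. Speed limits (degrees/s): [136.94, 136.94, 159.86, 180, 180, 180].

INTERFACE

Orientations are given as [roll, pitch, yaw] about the fixed x, y, z axes, in that order (R = Rz(yaw) Ry(pitch) Rx(roll)).
In Python, from bench import r, vision, order gives the robot as it stands. The module is installed in compiled form; this text tells all that it offers.
- The arm moves only by the shell command python3 -m jog 'ROWS' [FORCE]. ROWS is JSON, a list of rows, each a list of 3 entries, a list of its own where there are three numbers: the shift along the world's x, y, z in m, then the turn, a rotation vector about the world's x, y, z in rad, then the opening, from -1 (shut) to 1 (fully open). A call has 1 to 5 rows; each row is the pose to reach, as a shift and turn from the pose commanded when the call began; what a row does not reach only later rows make up. A row lasts 1/12 s, in which the tool goes at most 41.7 mm and 7.16 degrees, less where a joint would pass 70% of its speed; a pose out of reach is approached as far as the arm can. A call with a gripper value outside its range is refused whole. The fingers move at their own pace and stop on an object; FORCE is the grip in N (left out, the last holds). Time passes only in rows, so rows that repeat a pose let the fingers close. It gives the time, the measured TCP pose, the force and the opening at its end, in the units of the state.
- r.sense(): the state, without advancing time (a new reading comes with each control period).
- vision.snapshot(name): name is "scene" or "side" or "wrist"; returns the picture (480x640x3 uint8, red, green, blue); there is no depth.
- vision.camera_model(name): a dict with "fov_y" (degrees; the focal length in pixels is half the picture's height over the tangent of half this angle, whatever the lens; pixels are square), "cx", "cy" (the principal point, pixels), "world_to_cam" (4x4, takes a point from world to camera coordinates). Camera axes: x right, y down, z forward; pixel columns grow to the right and rows downward; lengths in mm; the calibration is good to about 2 mm. The wrist camera is an equidistant fisheye: a pixel r from the principal point sees the ray r / f radians off the axis. A picture is of the moment at which its call begins: read the wrist's pose just before it. camera_model takes no time and is no camera call; for the wrist camera it gives the pose at the moment of the call.
- order.hand_in(): hands the job in, once; it reports no verdict.
The state is a dict: "time": time; "joint_pos": joint angles; "qd": joint speeds; "joint_efforts": joint torques, N m; "tool_pos": TCP position; "tcp_rot": TCP orientation; "ft_force": force on the tool from outside, world axes, zero at the start; "wrist_torque": the same for the moment, N m; "finger_gap": finger opening in mm.
Only numpy, scipy, OpenCV 4.12 (cv2) and the standard library are available. Lean on these libraries where they do the work, as an engineer would, in place of code of your own. Each camera call takes 0.05 s, during which the arm holds its last target.

## Working session

There is one attempt and no reset: what is moved stays moved. The work goes in short steps, Python scripts to look and compute and a shell command to move; the robot and the scene stay as the last step left them, time stands still between calls to the robot, and variables do not carry over. Pictures are saved under pics/ and viewed, and the job is handed in when it is done.

```bash
mkdir -p pics; ls
python3 - <<'E'
from bench import r, vision, order
import cv2, json
for n in ("scene","side","wrist"):
    m=vision.camera_model(n); im=vision.snapshot(n)
    cv2.imwrite(f"pics/{n}0.png", im[:,:,::-1])
    print(n,m["fov_y"],m["cx"],m["cy"],m["world_to_cam"])
print(r.sense())
E
```

```text
pics
scene 57.215750965543606 322.38261216611465 240.9459138351768 [[-8.32035152e-01  5.54585089e-01 -1.23646495e-02  3.99868170e+02]
 [ 3.20210690e-01  4.61967107e-01 -8.27074064e-01 -6.58426696e+01]
 [-4.52970882e-01 -6.92113987e-01 -5.61956946e-01  1.32572567e+03]
 [ 0.00000000e+00  0.00000000e+00  0.00000000e+00  1.00000000e+00]]
side 44.83278808895678 314.5730183364553 244.27734935944682 [[-9.97648243e-01 -6.82760254e-02  6.03055720e-03  4.51853078e+02]
 [-4.21754426e-02  5.42141131e-01 -8.39228351e-01  1.06797126e+02]
 [ 5.40297631e-02 -8.37509032e-01 -5.43745719e-01  1.24081992e+03]
 [ 0.00000000e+00  0.00000000e+00  0.00000000e+00  1.00000000e+00]]
wrist 65.70646984690485 320.4311829493965 238.38574500677794 [[ 3.90659689e-01 -9.20532550e-01 -2.19802739e-03 -5.99255277e+02]
 [-8.76791486e-01 -3.72821857e-01  3.03711298e-01 -3.87047633e+01]
 [-2.80395609e-01 -1.16720550e-01 -9.52761574e-01  3.80158635e+02]
 [ 0.00000000e+00  0.00000000e+00  0.00000000e+00  1.00000000e+00]]
{'time': 0.15, 'joint_pos': array([-7.18712046e+01,  7.50621713e+00,  8.53141025e+01,  6.54273606e-04,
        8.72587265e+01, -4.89464946e+00]), 'qd': array([ 0.17073192, -0.09087786, -0.21654442,  0.02810522, -0.01825061,
        0.01674117]), 'joint_efforts': array([ 1.83807759e-03, -5.70062327e+01, -5.01159668e+01,  1.09089931e-04,
        9.66450461e-03,  3.50135724e-05]), 'tool_pos': array([ 234.55301299, -551.83463883,  238.48253392]), 'tcp_rot': array([174.6316922 ,  89.92095115, 107.65510535]), 'ft_force': array([0.02761115, 0.81857562, 0.35975941]), 'wrist_torque': array([ 0.01687716, -0.00141773, -0.03784616]), 'finger_gap': 85.1864298437126}
```

View pics/scene0.png

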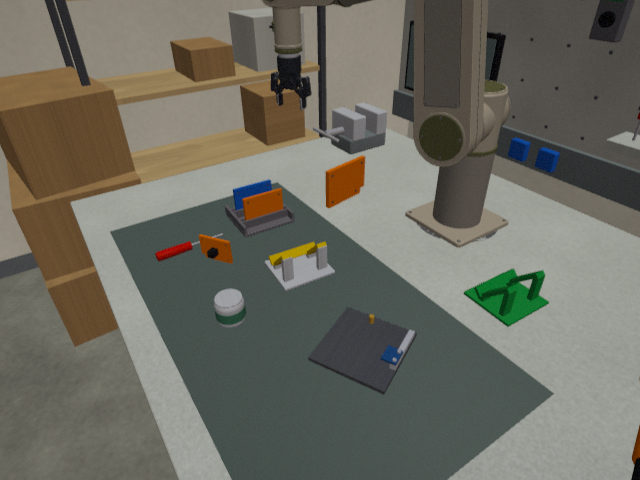

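View pics/side0.png

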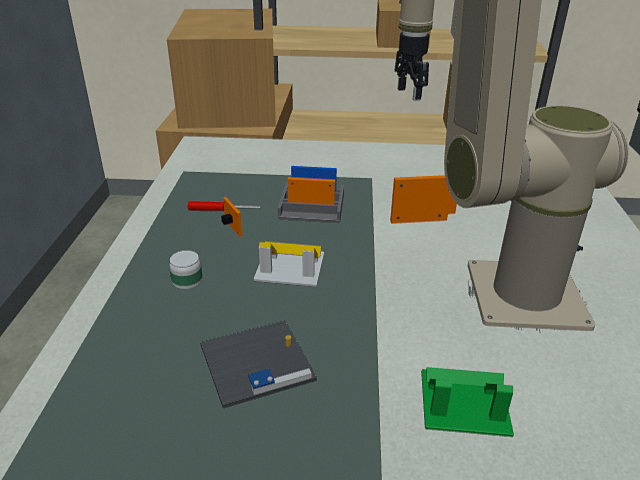

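View pics/wrist0.png

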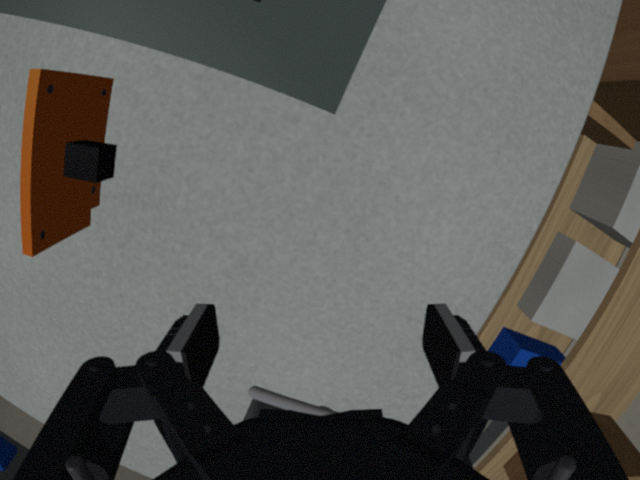

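Run:
```python
import cv2
a=cv2.imread("pics/scene0.png"); b=cv2.imread("pics/side0.png")
def crop(im,x,y,w,h,s,n): cv2.imwrite(f"pics/{n}.png",cv2.resize(im[y:y+h,x:x+w],None,fx=s,fy=s,interpolation=cv2.INTER_CUBIC))
crop(a,190,160,190,140,4,"c1"); crop(b,240,150,130,145,4,"c2"); crop(a,300,300,130,95,6,"c3"); crop(b,190,310,135,100,5,"c4")
```

```text
(no output)
```

View pics/c1.png

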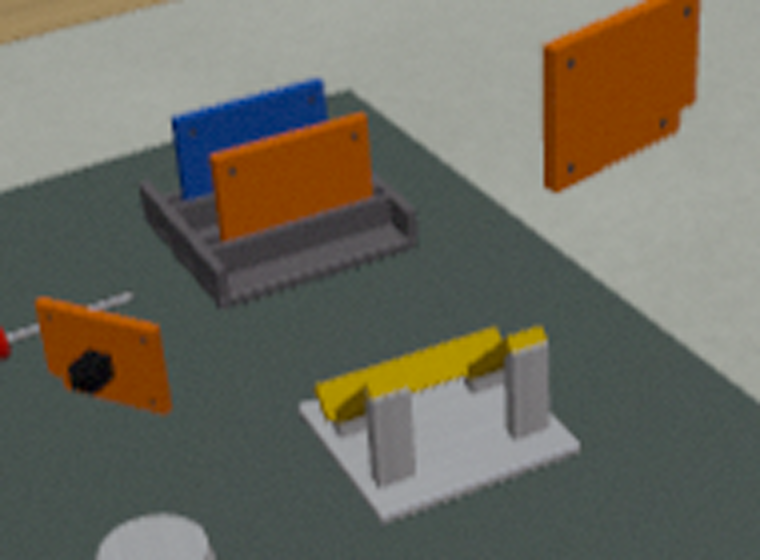

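View pics/c2.png

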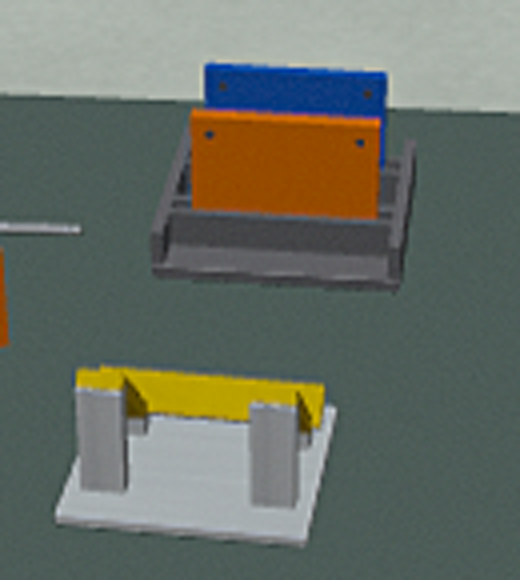

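View pics/c3.png

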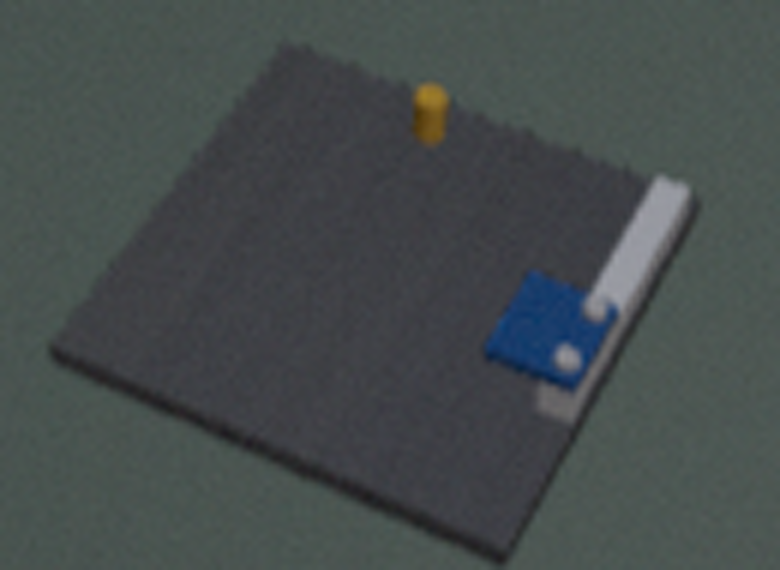

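View pics/c4.png

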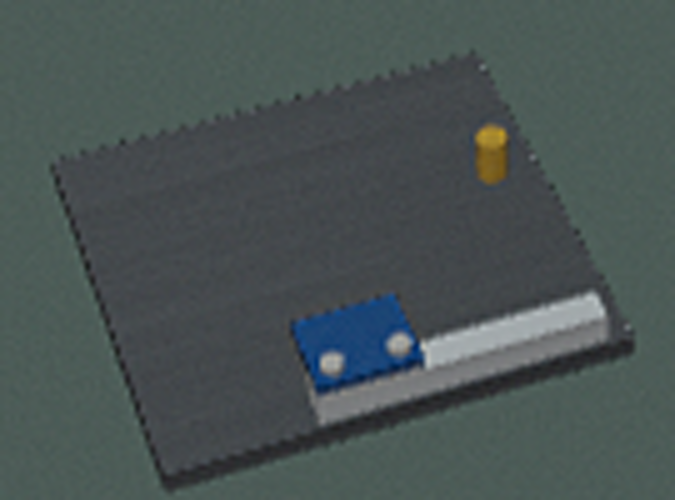

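```bash
cat > h.py <<'E'
import numpy as np, cv2
from scipy.optimize import least_squares
from scipy.spatial.transform import Rotation as Ro
from bench import r, vision, order
def f_of(m): return 240/np.tan(np.radians(m["fov_y"]/2))
def proj(n,P,m=None):
    m=m or vision.camera_model(n); T=m["world_to_cam"]; P=np.atleast_2d(P)
    c=P@T[:3,:3].T+T[:3,3]; f=f_of(m)
    if n=="wrist":
        rr=np.hypot(c[:,0],c[:,1]); th=np.arctan2(rr,c[:,2]); s=f*th/np.maximum(rr,1e-9)
    else: s=f/c[:,2]
    return np.c_[m["cx"]+c[:,0]*s, m["cy"]+c[:,1]*s]
def ray(n,u,v,m=None):
    m=m or vision.camera_model(n); T=m["world_to_cam"]; f=f_of(m)
    a,b=(u-m["cx"])/f,(v-m["cy"])/f
    if n=="wrist":
        t=np.hypot(a,b); d=np.array([a/t*np.sin(t),b/t*np.sin(t),np.cos(t)])
    else: d=np.array([a,b,1.])
    R=T[:3,:3]; return -R.T@T[:3,3], R.T@d
def atz(n,u,v,z,m=None):
    c,d=ray(n,u,v,m); return c+d*(z-c[2])/d[2]
def pl(p,P):
    c,s=np.cos(p[2]),np.sin(p[2]); P=np.atleast_2d(P).astype(float)
    return np.c_[p[0]+c*P[:,0]-s*P[:,1],p[1]+s*P[:,0]+c*P[:,1],P[:,2]]
def fit(obs,p0,extra=None):
    # obs: (cam, [x,y,z], u, v, model or None)
    def res(p): return np.concatenate([(proj(o[0],pl(p,o[1]),o[4] if len(o)>4 else None)[0]-np.array(o[2:4])) for o in obs])
    s=least_squares(res,p0,loss="soft_l1"); return s.x,res(s.x).reshape(-1,2)
def show(name,p,e):
    print(name,np.round(p[:2],1),"yaw",round(np.degrees(p[2]),2)); print(np.round(e,1).tolist())
E
cat > fit0.py <<'E'
from h import *
def C(n):
    o={"c1":("scene",190,160,4),"c2":("side",240,150,4),"c3":("scene",300,300,6),"c4":("side",190,310,5)}[n]
    return lambda P,u,v:(o[0],P,o[1]+(u+.5)/o[3]-.5,o[2]+(v+.5)/o[3]-.5)
c1,c2,c3,c4=map(C,("c1","c2","c3","c4"))
ob=[c4([105,-70,10],480,60),c4([105,100,10],57,165),c4([-60,100,10],165,477),c4([-60,-70,10],630,345),c4([37,-52,28],491,134),
c3([105,-70,10],285,45),c3([105,100,10],55,347),c3([-60,100,10],503,553),c3([-60,-70,10],697,197),c3([37,-52,28],431,93)]
p,e=fit(ob,[500,0,-1.6]); show("fixture",p,e); print("pin",pl(p,[37,-52,28]))
ob=[c1([-5,60,90+10],214,157),c1([-5,-60,100],367,119),c2([-5,60,100],192,116),c2([-5,-60,100],379,126)]
p,e=fit(ob,[500,-400,-1.6]); show("cover",p,e)
ob=[c1([-75,80,0],222,303),c1([-75,-80,0],413,243),c2([-75,80,0],153,277),c2([-75,-80,0],400,290)]
p,e=fit(ob,[500,-400,-1.6]); show("rack",p,e)
ob=[c1([13.4,60,38.4],318,383),c1([13.4,-60,38.4],500,328),c2([13.4,60,38.4],100,367),c2([13.4,-60,38.4],325,383),c2([-57.3,60,82.3],78,370),c2([-57.3,35,82.3],123,374),c1([-57.3,-60,82.3],546,327),c1([-57.3,-35,82.3],508,339)]
p,e=fit(ob,[500,-200,-1.6]); show("rest",p,e)
E
python3 fit0.py
```

```text
fixture [518.9 259.5] yaw 655.98
[[-0.4, -1.4], [-0.9, -0.6], [-0.4, 0.1], [1.2, -1.3], [0.4, 0.9], [0.2, -0.7], [-1.0, -0.3], [0.5, 0.1], [0.8, 0.4], [0.2, 0.8]]
pin [[488.39180381 203.44375338  28.        ]]
cover [ 482.8 -308.7] yaw -93.53
[[-0.3, 0.5], [-0.0, -0.3], [-0.0, -0.2], [0.4, 0.4]]
rack [ 484.5 -348.1] yaw -91.09
[[-0.8, 1.5], [0.2, 0.3], [0.3, -0.2], [0.5, -0.3]]
rest [510.2 -85.4] yaw -1895.04
[[1.5, -0.1], [-2.1, 0.5], [2.9, 0.4], [-1.8, 1.1], [0.3, -0.0], [0.4, -0.0], [-0.9, 0.1], [-0.3, -0.1]]
```

```bash
cat >> h.py <<'E'
def tool():
    s=r.sense(); R=Ro.from_euler("xyz",s["tcp_rot"],degrees=True).as_matrix(); return s["tool_pos"],R,s
def turn_to(Rt):
    p,R,s=tool(); return Ro.from_matrix(Rt@R.T).as_rotvec()
def frame(xdir,zdir):
    x=np.array(xdir,float);x/=np.linalg.norm(x); z=np.array(zdir,float); z-=x*(x@z); z/=np.linalg.norm(z)
    return np.c_[x,np.cross(z,x),z]
E
python3 - <<'E'
from h import *
p,R,s=tool(); print(np.round(R,3)); m=vision.camera_model("wrist"); T=m["world_to_cam"]
c=-T[:3,:3].T@T[:3,3]; print("cam",c, "in tool", R.T@(c-p), "axis in tool",R.T@T[2,:3])
for sg in (1,-1):
  a=np.radians(-93); print(turn_to(frame([0,0,-1],[sg*np.cos(a),sg*np.sin(a),0])))
E
```

```text
[[-0.     0.92   0.391]
 [ 0.001  0.391 -0.92 ]
 [-1.     0.    -0.001]]
cam [ 306.77613876 -521.72966605  372.77002327] in tool [-134.27800369   78.2618066     0.35557115] axis in tool [ 9.52718616e-01 -3.03853146e-01 -7.09619575e-04]
[-1.38702597e-03 -1.12654931e-04 -4.54194170e-01]
[ 1.54031443e-04 -1.89646037e-03  2.68739785e+00]
```

```bash
python3 -m jog '[[[0.235,0.242,-0.01],[0,0,-0.454],0.2],[[0.235,0.242,-0.01],[0,0,-0.454],0.2],[[0.235,0.242,-0.01],[0,0,-0.454],0.2],[[0.235,0.242,-0.01],[0,0,-0.454],0.2],[[0.235,0.242,-0.01],[0,0,-0.454],0.2]]' 60; python3 -c "
from h import *
print(tool())"
```

```text
time: 0.57
tool_pos: [376.8, -405.2, 232.9]
tcp_rot: [-138.1, 90.0, 128.5]
ft_force: [1.0, 0.5, -0.5]
finger_gap: 51.2
(array([ 376.75775383, -405.23175119,  232.92572495]), array([[-2.69123455e-04,  9.98241933e-01, -5.92703279e-02],
       [ 3.38740547e-04, -5.92702356e-02, -9.98241917e-01],
       [-9.99999906e-01, -2.88727576e-04, -3.22194008e-04]]), {'time': 0.5667, 'joint_pos': array([-5.23944474e+01,  4.46359643e-01,  9.32828320e+01, -3.73253793e-04,
        8.62955937e+01,  4.10035054e+01]), 'qd': array([51.38610776, -6.14488729,  7.60684869,  0.16000392, -1.83040943,
       42.24360923]), 'joint_efforts': array([ -6.58035055, -50.76013327, -49.49648023,  -0.14761479,
         0.45015614,   0.3024698 ]), 'tool_pos': array([ 376.75775383, -405.23175119,  232.92572495]), 'tcp_rot': array([-138.13554263,   89.97521187,  128.46652876]), 'ft_force': array([ 0.97593427,  0.52022786, -0.51074853]), 'wrist_torque': array([0.00625321, 0.00373099, 0.00288281]), 'finger_gap': 51.20581204277518})
```

```bash
python3 -m jog '[[[0.09,0.092,-0.004],[0,0,0],0.2],[[0.09,0.092,-0.004],[0,0,0],0.2],[[0.09,0.092,-0.004],[0,0,0],0.2],[[0.09,0.092,-0.004],[0,0,0],0.2],[[0.09,0.092,-0.004],[0,0,0],0.2]]'
cat > snap.py <<'E'
import sys; from h import *; import pickle
for n in sys.argv[2:]:
    m=vision.camera_model(n); im=vision.snapshot(n); cv2.imwrite(f"pics/{n}{sys.argv[1]}.png",im[:,:,::-1]); pickle.dump(m,open(f"pics/{n}{sys.argv[1]}.pkl","wb"))
E
python3 snap.py 1 wrist
```

```text
time: 0.98
tool_pos: [467.4, -312.5, 228.8]
tcp_rot: [-143.4, 89.9, 123.9]
ft_force: [0.4, 0.1, -0.5]
finger_gap: 51.3
```

View pics/wrist1.png

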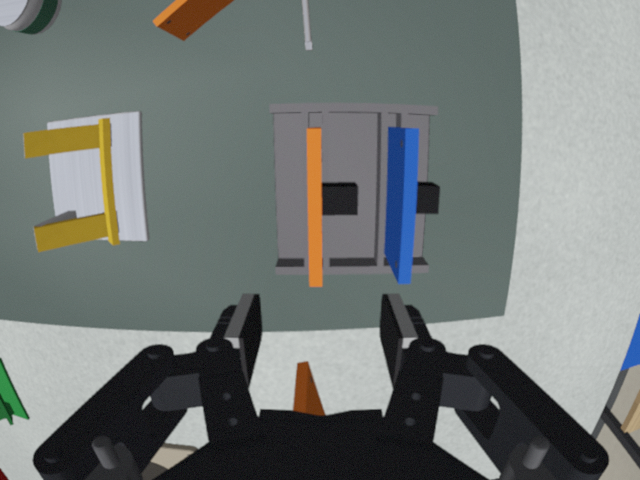

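Run:
```python
import cv2
a=cv2.imread("pics/wrist1.png")
cv2.imwrite("pics/w1a.png",cv2.resize(a[95:295,260:450],None,fx=4,fy=3,interpolation=cv2.INTER_CUBIC)) if 0 else None
cv2.imwrite("pics/w1a.png",cv2.resize(a[95:295,260:450],None,fx=3,fy=3,interpolation=cv2.INTER_CUBIC))
cv2.imwrite("pics/w1b.png",cv2.resize(a[100:260,10:160],None,fx=4,fy=4,interpolation=cv2.INTER_CUBIC)[:600])
```

```text
(no output)
```

View pics/w1a.png

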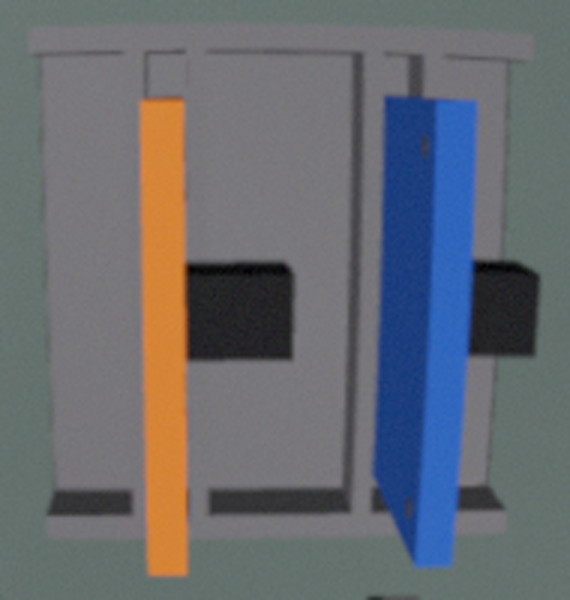

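View pics/w1b.png

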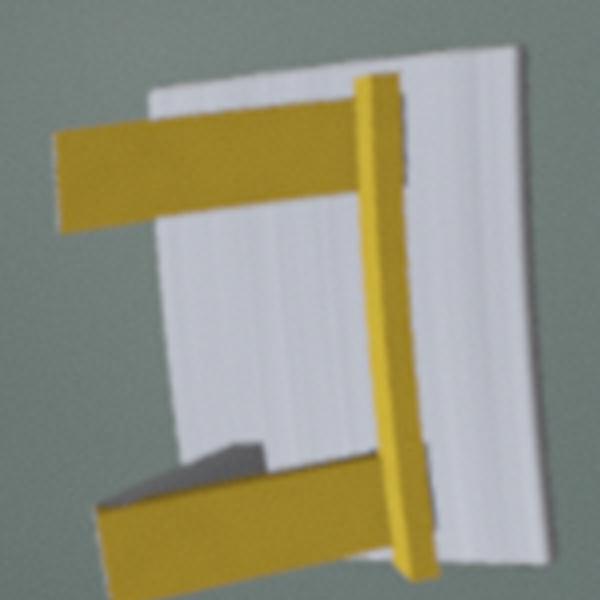

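```bash
cat > fit1.py <<'E'
from h import *; import pickle
m=pickle.load(open("pics/wrist1.pkl","rb"))
A=lambda P,u,v:("wrist",P,260+(u+.5)/3-.5,95+(v+.5)/3-.5,m)
B=lambda P,u,v:("wrist",P,10+(u+.5)/4-.5,100+(v+.5)/4-.5,m)
o=[A([-5,60,100],139,100),A([5,60,100],185,100),A([-5,-60,100],148,577),A([5,-60,100],188,576)]
p,e=fit(o,[483,-309,-1.6]); show("cover",p,e)
# length check
q=[atz("wrist",x[2],x[3],100,m) for x in o]; print("len",np.linalg.norm(q[0]-q[2]),"thick",np.linalg.norm(q[0]-q[1]))
o=[A([-75,80,34],28,27),A([75,80,34],533,37),A([-75,-80,34],48,538),A([75,-80,34],503,535)]
p,e=fit(o,[483,-345,-1.6]); show("rack",p,e)
o=[B([-57.3,60,82.3],55,133),B([-57.3,35,82.3],62,233),B([-57.3,-35,82.3],97,507),B([-57.3,-60,82.3],110,600)]
p,e=fit(o,[510,-85,-1.65]); show("rest",p,e); print("edge pts of ledge", [np.round(B(0,*x)[2:4],1).tolist() for x in ((379,74),(408,580))], np.round(proj("wrist",pl(p,[[13.4,57,38.4],[13.4,-57,38.4],[13.4,60,38.4],[13.4,-60,38.4]]),m),1).tolist())
E
python3 fit1.py
```

```text
cover [ 482.6 -308.8] yaw -92.28
[[0.5, 0.4], [-0.5, 0.2], [0.3, -0.5], [-0.3, -0.2]]
len 120.71343938610282 thick 10.70007368358485
rack [ 482.9 -343.6] yaw -92.48
[[0.0, 0.1], [0.5, -0.5], [-0.8, 0.5], [0.2, 0.0]]
rest [511.2 -88.2] yaw -94.8
[[0.1, -1.5], [-0.2, -0.7], [-0.6, 1.0], [0.4, 1.6]]
edge pts of ledge [[104.4, 118.1], [111.6, 244.6]] [[103.1, 125.4], [111.7, 237.5], [103.0, 122.4], [112.0, 240.3]]
```

Run:
```python
from h import *
p,R,s=tool(); print(p,s["time"]); a=np.radians(-92.3)
print(turn_to(frame([0,0,-1],[np.cos(a),np.sin(a),0])), np.array([482.6,-308.8,80])-p)
```

```text
[ 466.37948085 -313.93777458  228.8918925 ] 1.0333
[-0.00018506 -0.00082459  0.00940507] [  16.22051915    5.13777458 -148.8918925 ]
```

```bash
python3 -m jog '[[[0.016,0.005,-0.03],[0,0,0.009],0.2],[[0.016,0.005,-0.072],[0,0,0.009],0.2],[[0.016,0.005,-0.113],[0,0,0.009],0.2],[[0.016,0.005,-0.148],[0,0,0.009],0.2],[[0.016,0.005,-0.148],[0,0,0.009],0.2]]'; python3 snap.py 2 wrist; python3 -c "
from h import *
p,R,s=tool(); print(p,s['ft_force'])"
```

```text
time: 1.45
tool_pos: [475.9, -307.5, 72.5]
tcp_rot: [-123.3, 89.2, 144.1]
ft_force: [-0.8, 0.2, -1.9]
finger_gap: 51.0
[ 477.77249828 -308.68689547   76.74188989] [ 0.41982425 -0.39032254  0.80246725]
```

View pics/wrist2.png

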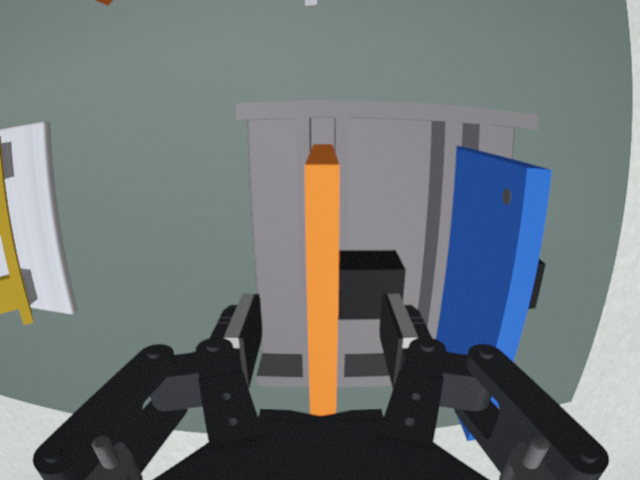

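```bash
python3 -m jog '[[[0.002,0,0.002],[0,0,0],-0.2],[[0.002,0,0.002],[0,0,0],-0.9],[[0.002,0,0.002],[0,0,0],-0.9],[[0.002,0,0.002],[0,0,0],-0.9],[[0.002,0,0.002],[0,0,0],-0.9]]' 80; python3 -c "
from h import *
p,R,s=tool(); print(p,R[:,2],s['ft_force'])"
```

```text
time: 1.92
tool_pos: [486.0, -310.7, 87.2]
tcp_rot: [65.6, 89.7, -26.8]
ft_force: [-1.0, 3.6, 10.0]
finger_gap: 8.3
[ 486.04737416 -310.68036219   87.16160008] [-0.04302222 -0.99907192  0.00209606] [-1.01762798  3.60108164  9.9958771 ]
```

```bash
python3 -m jog '[[[0,0,0],[0,0,0],-0.9],[[0,0,0.03],[0,0,0],-0.9],[[0,0,0.07],[0,0,0],-0.9],[[0,0,0.11],[0,0,0],-0.9],[[0,0,0.15],[0,0,0],-0.9]]'; python3 snap.py 3 wrist side; python3 -c "
from h import *
p,R,s=tool(); print(p,R[:,2],s['ft_force'],s['finger_gap'])"
```

```text
time: 2.33
tool_pos: [483.9, -309.6, 236.3]
tcp_rot: [52.1, 89.9, -40.4]
ft_force: [2.1, -0.9, -2.7]
finger_gap: 8.2
[ 487.73060724 -312.56684551  244.46528701] [-0.04301836 -0.99902835  0.00957957] [ 1.27770768  0.10521992 -1.31863978] 7.9131882440512875
```

View pics/wrist3.png

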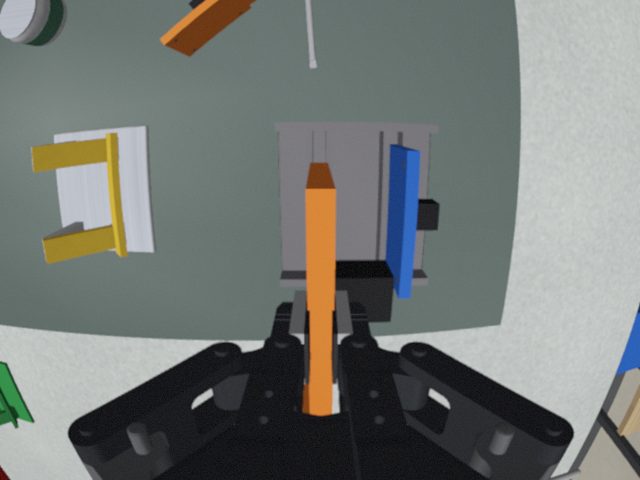

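View pics/side3.png

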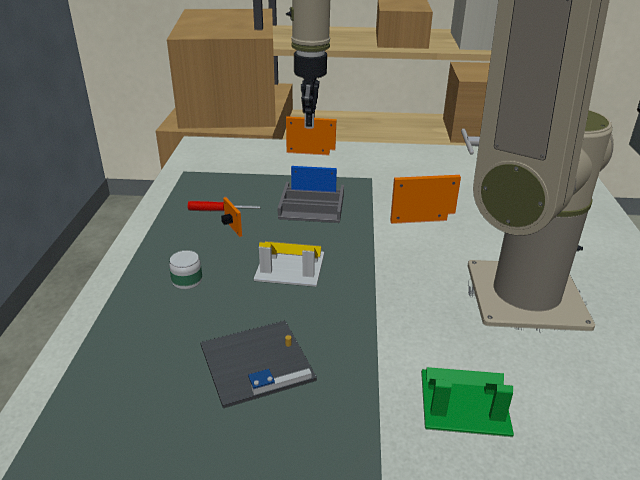

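Run:
```python
from h import *; import pickle
m=pickle.load(open("pics/wrist3.pkl","rb")); T=m["world_to_cam"]
# fixed camera-in-tool from start
Rc=None
p,R,s=tool()
Tw=np.eye(4);Tw[:3,:3]=R;Tw[:3,3]=p
mn=vision.camera_model("wrist"); X=mn["world_to_cam"]@Tw   # tool->cam
def pr(P):
    mm=dict(mn); mm["world_to_cam"]=X; return proj("wrist",P,mm)
obs=[([-5,60,90],306,188),([5,60,90],336,188),([-5,-60,90],302,413),([5,-60,90],332,413),([-5,60,0],313,163),([5,60,0],331,163)]
def res(q):
    x0,y0,z0,a,b=q
    P=np.array([o[0] for o in obs],float)-[0,0,0]
    P=P@Ro.from_euler("xz",[a,b]).as_matrix().T
    # cover->tool: tool z=cover x, tool x=-cover z, tool y=cover y, TCP at cover (x0,y0,z0)
    Q=np.c_[-(P[:,2]-z0),P[:,1]-y0,P[:,0]-x0]
    return (pr(Q)-np.array([[o[1],o[2]] for o in obs])).ravel()
s=least_squares(res,[0,0,77,0,0],loss="soft_l1"); print(s.x[:3],np.degrees(s.x[3:]),np.round(s.fun,1))
q=s.x
a=np.radians(-94.9); rx=np.array([np.cos(a),np.sin(a),0]); ry=np.array([-rx[1],rx[0],0]); up=np.array([0,0,1.])
cz=(up-rx)/2**.5; cx=(up+rx)/2**.5
seat=np.array([510.7,-87,25])+5*cx
Rt=frame(-cz,cx); print("turn",turn_to(Rt), "pos now",p)
for dz,dx in ((70,15),(6,10),(3,0)):
    print(dz,dx, seat+cz*(dz+77.5)+cx*dx+ry*3, (seat+cz*(dz+77.5)+cx*dx+ry*3)-p)
```

```text
[4.43750804e-03 6.75369356e+00 1.02828653e+02] [ 0.34987546 -0.69521311] [ 3.6 -0.2 -1.4  0.1  7.8  0.  -3.6  0.2  0.7 -0.2 -1.6 -0. ]
turn [-0.77345609  0.06256017 -0.04568626] pos now [ 487.73060724 -312.56684551  244.46528701]
70 15 [521.3898938    2.57036994 143.44038585] [  33.65928656  315.13721544 -101.02490116]
6 10 [517.82635955 -38.99645847  94.65001795] [  30.09575231  273.57038704 -149.81526906]
3 0 [518.24915175 -34.06480086  85.45762979] [  30.51854451  278.50204465 -159.00765722]
```

Run:
```python
from h import *; import pickle
p,R,s=tool()
Tw=np.eye(4);Tw[:3,:3]=R;Tw[:3,3]=p
mn=vision.camera_model("wrist"); X=mn["world_to_cam"]@Tw
def pr(P):
    mm=dict(mn); mm["world_to_cam"]=X; return proj("wrist",P,mm)
obs=[([-5,60,90],306,188),([5,60,90],336,188),([-5,60,0],313,163),([5,60,0],331,163)]
def res(q):
    x0,y0,z0=q; P=np.array([o[0] for o in obs],float)
    Q=np.c_[-(P[:,2]-z0),P[:,1]-y0,P[:,0]-x0]
    return (pr(Q)-np.array([[o[1],o[2]] for o in obs])).ravel()
s=least_squares(res,[0,0,77],loss="soft_l1"); print(s.x,np.round(s.fun,1))
m=pickle.load(open("pics/side3.pkl","rb"))
# side view triangulate: top-left(y=60)/top-right corners at side px
for u,v in ((287,116),(336,120),(286,151)): 
    c,d=ray("side",u,v,m); t=(-310-c[1])/d[1]; print(c+d*t)
```

```text
[-0.50842711  4.68875502 86.67032139] [ 1.7  0.4 -0.3  0.4 -0.2 -0.8 -1.3 -0.8]
[ 541.57777911 -310.          263.95365482]
[ 424.62902215 -310.          257.72837055]
[ 545.84572089 -310.          173.78580482]
```

```bash
python3 -m jog '[[[0.034,0.31,-0.05],[-0.773,0.063,-0.046],-0.9],[[0.034,0.31,-0.05],[-0.773,0.063,-0.046],-0.9],[[0.034,0.31,-0.05],[-0.773,0.063,-0.046],-0.9],[[0.034,0.31,-0.05],[-0.773,0.063,-0.046],-0.9],[[0.034,0.31,-0.05],[-0.773,0.063,-0.046],-0.9]]'
cat > st.py <<'E'
from h import *; import sys
p,R,s=tool(); print("t",s["time"],"p",np.round(p,1),"f",np.round(s["ft_force"],1),"gap",round(s["finger_gap"],1)); print(np.round(R,3).tolist())
def goal(seat=(510.7,-87),yaw=-94.9,zc=77,yc=3.5):
    a=np.radians(yaw); rx=np.array([np.cos(a),np.sin(a),0]); ry=np.array([-rx[1],rx[0],0]); up=np.array([0,0,1.])
    cz=(up-rx)/2**.5; cx=(up+rx)/2**.5
    s0=np.array([*seat,25])+5*cx
    print("turn",np.round(turn_to(frame(-cz,cx)),3)); print("cz",cz,"cx",cx)
    for dz,dx in ((70,15),(6,10),(3,0)): print(dz,dx,np.round(s0+cz*(dz+zc)+cx*dx+ry*yc-p,1))
if len(sys.argv)>1: goal()
E
python3 st.py g
```

```text
time: 2.85
tool_pos: [505.3, -120.9, 204.6]
tcp_rot: [-0.8, 57.0, -95.5]
ft_force: [0.8, -0.4, -3.3]
finger_gap: 8.0
t 2.85 p [ 505.3 -120.9  204.6] f [ 0.8 -0.4 -3.3] gap 8.0
[[-0.052, 0.996, -0.066], [-0.541, -0.084, -0.837], [-0.839, -0.008, 0.544]]
turn [-0.21   0.01  -0.001]
cz [0.06039889 0.70452252 0.70710678] cx [-0.06039889 -0.70452252  0.70710678]
70 15 [ 16.5 123.1 -61.5]
6 10 [  13.    81.6 -110.3]
3 0 [  13.4   86.5 -119.4]
```

```bash
python3 -m jog '[[[0.014,0.11,-0.057],[-0.151,0.01,0],-0.9],[[0.014,0.11,-0.057],[-0.151,0.01,0],-0.9],[[0.014,0.11,-0.057],[-0.151,0.01,0],-0.9],[[0.014,0.11,-0.057],[-0.151,0.01,0],-0.9],[[0.014,0.11,-0.057],[-0.151,0.01,0],-0.9]]'; python3 -m jog '[[[0,0,0],[0,0,0],-0.9],[[0,0,0],[0,0,0],-0.9]]';python3 snap.py 4 side scene; python3 st.py g
```

```text
time: 3.27
tool_pos: [518.0, -9.7, 143.3]
tcp_rot: [-1.4, 48.6, -95.7]
ft_force: [0.2, -1.1, -2.5]
finger_gap: 8.3
time: 3.43
tool_pos: [519.1, -12.8, 146.5]
tcp_rot: [-1.0, 48.7, -95.7]
ft_force: [-0.5, -0.9, -2.0]
finger_gap: 8.5
t 3.5333 p [519.  -13.2 146.6] f [-0.6  0.2 -2. ] gap 8.0
[[-0.066, 0.996, -0.059], [-0.657, -0.087, -0.749], [-0.751, -0.011, 0.66]]
turn [-0.065 -0.005  0.002]
cz [0.06039889 0.70452252 0.70710678] cx [-0.06039889 -0.70452252  0.70710678]
70 15 [ 2.9 15.3 -3.5]
6 10 [ -0.7 -26.2 -52.3]
3 0 [ -0.3 -21.3 -61.5]
```

Run:
```python
import cv2, numpy as np
a=cv2.imread("pics/side4.png")[130:300,220:370]; b=cv2.imread("pics/scene4.png")[130:300,220:370]
cv2.imwrite("pics/m4.png",cv2.resize(np.hstack([a,b]),None,fx=2.6,fy=2.6,interpolation=cv2.INTER_CUBIC))
```

View pics/m4.png

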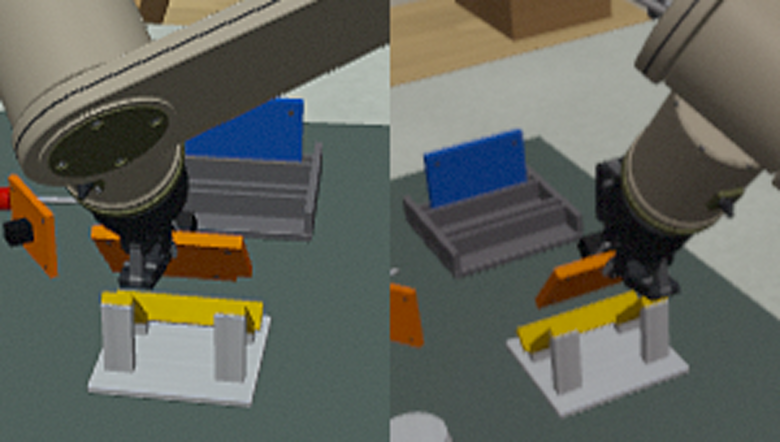

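```bash
python3 -m jog '[[[0,-0.008,-0.016],[-0.065,-0.005,0.002],-0.9],[[0,-0.017,-0.034],[-0.065,-0.005,0.002],-0.9],[[-0.001,-0.026,-0.052],[-0.065,-0.005,0.002],-0.9],[[-0.001,-0.026,-0.052],[-0.065,-0.005,0.002],-0.9],[[-0.001,-0.026,-0.052],[-0.065,-0.005,0.002],-0.9]]'; python3 snap.py 5 side scene wrist; python3 st.py g;  python3 - <<'E'
import cv2, numpy as np
a=cv2.imread("pics/side5.png")[150:300,235:345]; b=cv2.imread("pics/scene5.png")[150:300,240:350]
cv2.imwrite("pics/m5.png",cv2.resize(np.hstack([a,b]),None,fx=3.6,fy=3.6,interpolation=cv2.INTER_CUBIC))
E
```

```text
time: 3.95
tool_pos: [516.7, -39.3, 93.3]
tcp_rot: [-0.3, 44.9, -95.2]
ft_force: [-0.6, -0.7, -1.2]
finger_gap: 8.4
t 4.1 p [518.7 -37.9  95.1] f [-0.5 -1.  -2. ] gap 7.9
[[-0.059, 0.996, -0.06], [-0.704, -0.084, -0.705], [-0.707, 0.0, 0.707]]
turn [-0.     0.    -0.001]
cz [0.06039889 0.70452252 0.70710678] cx [-0.06039889 -0.70452252  0.70710678]
70 15 [ 3.1 40.  48. ]
6 10 [-0.4 -1.5 -0.8]
3 0 [  0.    3.4 -10. ]
```

View pics/m5.png

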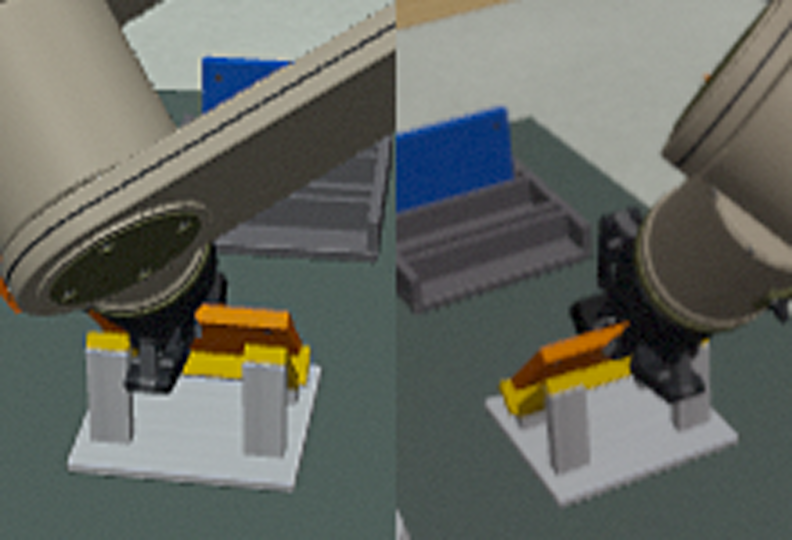

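View pics/wrist5.png

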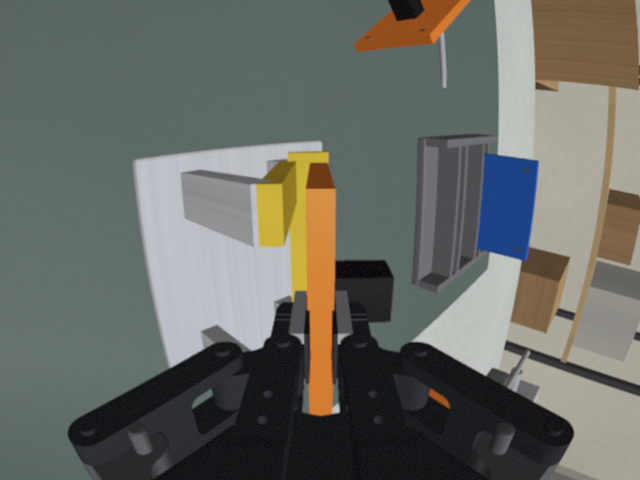

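```bash
python3 -m jog '[[[0,0.002,-0.005],[0,0,0],-0.9],[[0,0.0035,-0.01],[0,0,0],-0.9],[[0,0.0035,-0.01],[0,0,0],-0.9],[[0,0.002,-0.0115],[0,0,0],-0.9],[[0,0.002,-0.0115],[0,0,0],-0.9]]'; python3 snap.py 6 wrist; python3 st.py g
```

```text
time: 4.52
tool_pos: [518.6, -36.6, 83.6]
tcp_rot: [-0.0, 44.8, -94.8]
ft_force: [1.1, -5.7, 6.4]
finger_gap: 8.2
t 4.5667 p [518.6 -36.6  83.6] f [ 0.1 -4.7  7.3] gap 8.3
[[-0.059, 0.997, -0.059], [-0.707, -0.083, -0.702], [-0.705, -0.0, 0.709]]
turn [ 0.003 -0.001 -0.002]
cz [0.06039889 0.70452252 0.70710678] cx [-0.06039889 -0.70452252  0.70710678]
70 15 [ 3.2 38.8 59.5]
6 10 [-0.3 -2.8 10.7]
3 0 [0.1 2.2 1.5]
```

View pics/wrist6.png

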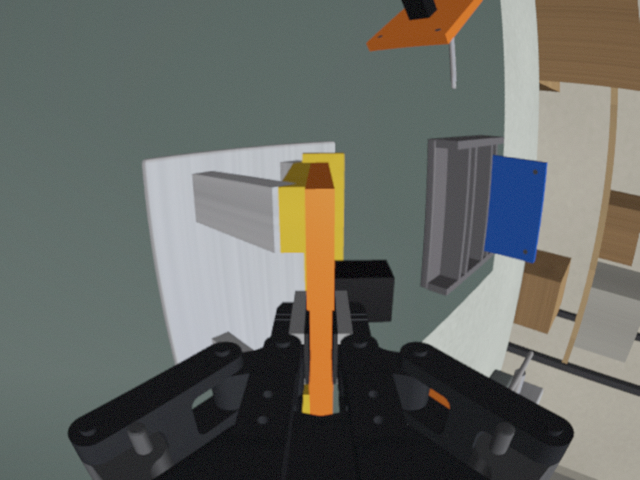

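```bash
python3 -m jog '[[[0,-0.0018,-0.001],[0,0,0],-0.9],[[0,-0.0035,-0.002],[0,0,0],-0.9],[[0,-0.0035,-0.002],[0,0,0],-0.9]]'; python3 st.py
```

```text
time: 4.82
tool_pos: [518.3, -37.2, 83.4]
tcp_rot: [0.0, 45.0, -94.8]
ft_force: [-14.4, 20.7, 25.3]
finger_gap: 8.3
t 4.8167 p [518.3 -37.2  83.4] f [-14.4  20.7  25.3] gap 8.3
[[-0.06, 0.996, -0.06], [-0.705, -0.084, -0.704], [-0.707, 0.0, 0.707]]
```

```bash
python3 -m jog '[[[0,0.001,0.001],[0,0,0],-0.9],[[0,0.001,0.001],[0,0,0],0],[[0,0.001,0.001],[0,0,0],0],[[0,0.001,0.001],[0,0,0],0],[[0,0.001,0.001],[0,0,0],0]]'; python3 st.py;python3 snap.py 7 wrist
```

```text
time: 5.23
tool_pos: [517.5, -38.6, 80.5]
tcp_rot: [-0.2, 45.0, -95.0]
ft_force: [-0.3, 0.8, -0.5]
finger_gap: 42.9
t 5.2333 p [517.5 -38.6  80.5] f [-0.3  0.8 -0.5] gap 42.9
[[-0.061, 0.996, -0.057], [-0.705, -0.084, -0.704], [-0.707, -0.003, 0.708]]
```

View pics/wrist7.png

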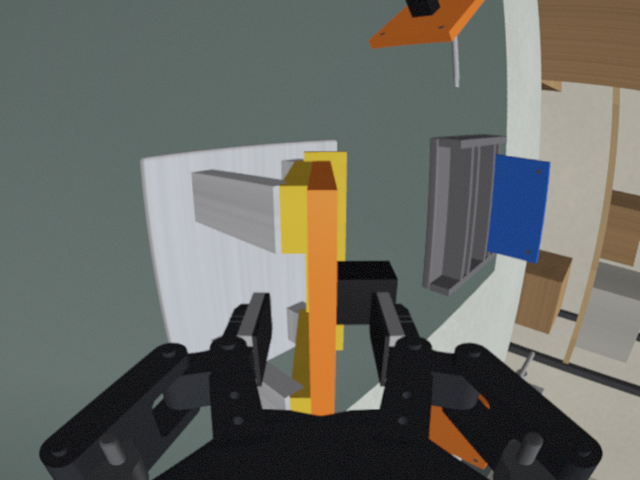

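```bash
python3 -m jog '[[[0.002,0.02,0.02],[0,0,0],0],[[0.004,0.049,0.05],[0,0,0],0],[[0.006,0.07,0.071],[0,0,0],0],[[0.006,0.07,0.071],[0,0,0],0]]'
cat > k.py <<'E'
from h import *
p,R,s=tool(); a=np.radians(-94.9); rx=np.array([np.cos(a),np.sin(a),0]); cy=np.array([-rx[1],rx[0],0]); up=np.array([0,0,1.])
cz=(up-rx)/2**.5; cx=(up+rx)/2**.5; O=np.array([510.3,-90.9,28.8])
print("t",s["time"],"p",np.round(p,1),"cov",[round(float((p-O)@v),1) for v in (cx,cy,cz)],"f",np.round(s["ft_force"],1),"gap",s["finger_gap"])
print("turn",np.round(turn_to(frame(-cx,-cz)),3))
for q in ((110,0,130),(85,0,42),(18,0,42)): print(q,np.round(O+q[0]*cx+q[1]*cy+q[2]*cz-p,1))
E
python3 k.py; python3 snap.py 8 scene side;  python3 - <<'E'
import cv2, numpy as np
a=cv2.imread("pics/side8.png")[150:300,235:345]; b=cv2.imread("pics/scene8.png")[150:300,240:350]
cv2.imwrite("pics/m8.png",cv2.resize(np.hstack([a,b]),None,fx=3.6,fy=3.6,interpolation=cv2.INTER_CUBIC))
E
```

```text
time: 5.62
tool_pos: [526.5, 35.2, 156.5]
tcp_rot: [0.4, 45.2, -94.4]
ft_force: [1.3, -0.1, 1.2]
finger_gap: 42.8
t 5.6167 p [526.5  35.2 156.5] cov [0.5, 5.4, 180.1] f [ 1.3 -0.1  1.2] gap 42.780753233063805
turn [ 1.562e+00 -1.270e-01  1.000e-03]
(110, 0, 130) [ -15. -112.   42.]
(85, 0, 42) [ -18.8 -156.4  -37.9]
(18, 0, 42) [ -14.8 -109.2  -85.3]
```

View pics/m8.png

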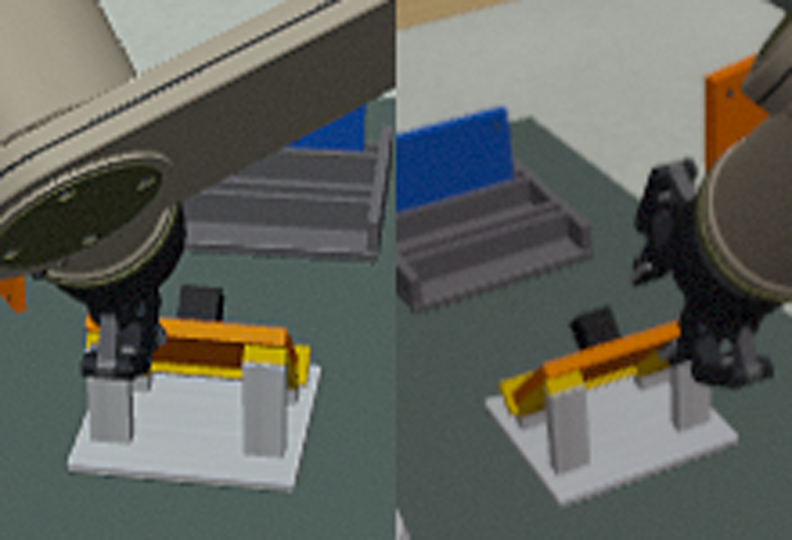

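```bash
python3 -m jog '[[[-0.004,-0.02,0.02],[0.124,-0.01,0],0],[[-0.008,-0.045,0.04],[0.248,-0.02,0],0],[[-0.012,-0.07,0.05],[0.372,-0.03,0],0],[[-0.015,-0.095,0.05],[0.496,-0.04,0],0],[[-0.016,-0.112,0.05],[0.62,-0.05,0],0]]'; python3 k.py; python3 -c "
from h import *
print(r.sense()['joint_pos'])"
```

```text
time: 6.13
tool_pos: [507.4, -82.6, 202.4]
tcp_rot: [0.0, 80.8, -94.7]
ft_force: [-0.6, 0.2, -1.1]
finger_gap: 42.6
t 6.1333 p [507.4 -82.6 202.4] cov [117.1, -3.6, 128.4] f [-0.6  0.2 -1.1] gap 42.6094177076274
turn [ 0.942 -0.079 -0.003]
(110, 0, 130) [ 4.1  5.8 -3.9]
(85, 0, 42) [  0.3 -38.6 -83.8]
(18, 0, 42) [   4.3    8.6 -131.2]
[ -8.64473619  -4.81326334 102.09306067  -9.21915767  82.18531367
  87.27445064]
```

```bash
python3 -m jog '[[[0,-0.01,-0.005],[0.124,-0.01,0],0],[[0,-0.02,-0.02],[0.248,-0.02,0],0],[[0,-0.03,-0.04],[0.372,-0.03,0],0],[[0,-0.035,-0.06],[0.496,-0.041,0],0],[[0,-0.038,-0.075],[0.62,-0.052,0],0]]';  python3 -m jog '[[[0.002,-0.005,-0.007],[0.124,-0.01,0],0],[[0.002,-0.005,-0.007],[0.248,-0.02,0],0],[[0.002,-0.005,-0.007],[0.32,-0.027,-0.002],0],[[0.002,-0.005,-0.007],[0.32,-0.027,-0.002],0]]'; python3 snap.py 9 wrist side scene; python3 k.py; python3 -c "
from h import *
print(r.sense()['joint_pos'])"
```

```text
time: 6.55
tool_pos: [506.5, -120.4, 125.1]
tcp_rot: [-179.9, 63.4, 85.3]
ft_force: [0.1, 0.3, -0.9]
finger_gap: 42.3
time: 6.88
tool_pos: [506.4, -124.6, 115.2]
tcp_rot: [-179.3, 44.9, 85.5]
ft_force: [-0.6, -0.0, -1.3]
finger_gap: 42.7
t 7.0333 p [ 508.9 -123.6  118.8] cov [86.8, 1.4, 40.5] f [-0.3 -0.1  0.9] gap 42.60743734821841
turn [ 0.007 -0.003 -0.003]
(110, 0, 130) [ 2.6 46.8 79.7]
(85, 0, 42) [-1.2  2.4 -0.2]
(18, 0, 42) [  2.9  49.6 -47.6]
[-42.11560992  21.69506897  93.09875485  33.94082981  95.13722164
  46.48711182]
```

View pics/wrist9.png

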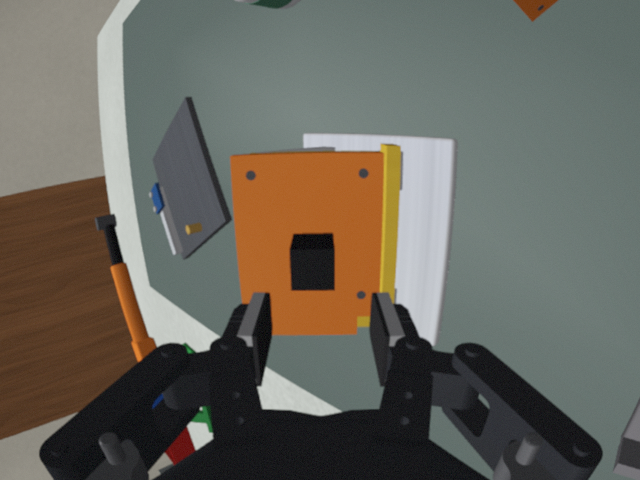

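View pics/side9.png

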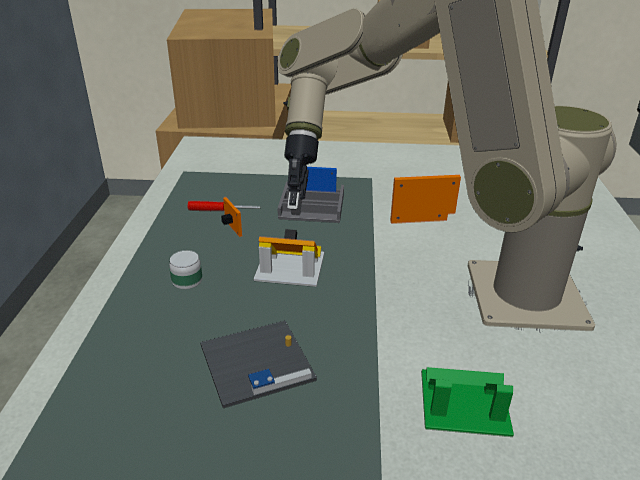

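Run:
```python
import cv2
a=cv2.imread("pics/wrist9.png")
cv2.imwrite("pics/w9.png",cv2.resize(a[140:345,220:420],None,fx=2.9,fy=2.9,interpolation=cv2.INTER_CUBIC))
```

```text
(no output)
```

View pics/w9.png

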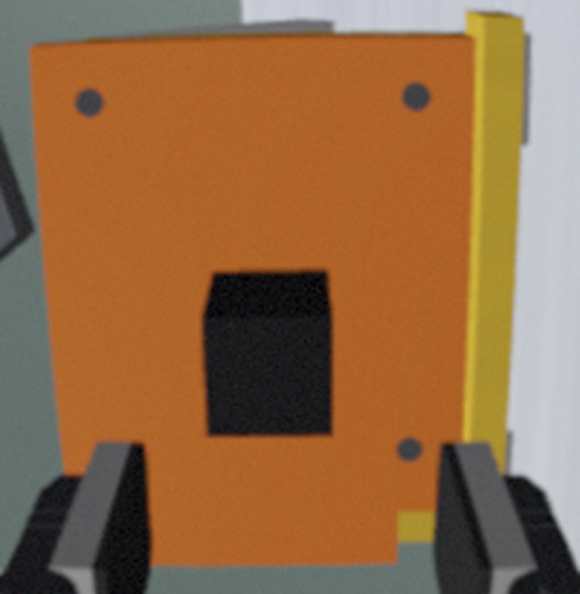

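```bash
cat > fit9.py <<'E'
from h import *; import pickle
def fit6(obs,O,Rc,m,off,sc):
    P=np.array([o[0] for o in obs],float); U=np.array([[off[0]+(o[1]+.5)/sc-.5,off[1]+(o[2]+.5)/sc-.5] for o in obs])
    def res(q): return (proj("wrist",(O+q[:3])+P@(Ro.from_rotvec(q[3:]).as_matrix()@Rc).T,m)-U).ravel()
    s=least_squares(res,np.zeros(6),loss="soft_l1"); return s.x,s.fun.reshape(-1,2)
if __name__=="__main__":
    m=pickle.load(open("pics/wrist9.pkl","rb"))
    obs=[([5,60,90],31,46),([5,60,0],474,35),([5,-60,14],398,566),([5,-46,14],398,512),([35,12,54],205,318),([35,12,30],331,317),([35,-12,54],208,436),([35,-12,30],331,435)]
    a=np.radians(-94.9); rx=np.array([np.cos(a),np.sin(a),0]); cy=np.array([-rx[1],rx[0],0]); up=np.array([0,0,1.])
    cz=(up-rx)/2**.5; cx=(up+rx)/2**.5; O=np.array([510.3,-90.9,28.8]); Rc=np.c_[cx,cy,cz]
    x,e=fit6(obs,O,Rc,m,(220,140),2.9); print(np.round(x[:3],1),np.degrees(x[3:]),"in cover axes",np.round(Rc.T@x[:3],1),np.round(Rc.T@np.degrees(x[3:]),2)); print(np.round(e,1).tolist())
E
python3 fit9.py
```

```text
[ 0.2 -0.2 -0.7] [-0.09353838  0.25758054  0.87314587] in cover axes [-0.4  0.2 -0.6] [ 0.44 -0.12  0.79]
[[-0.3, 0.3], [0.5, 1.0], [-0.2, -0.6], [0.4, 0.2], [-1.4, -0.3], [0.5, -0.5], [-0.5, 0.1], [0.7, 0.0]]
```

```bash
python3 -m jog '[[[0.001,0.017,-0.015],[0.007,-0.003,-0.003],0],[[0.002,0.035,-0.032],[0.007,-0.003,-0.003],0],[[0.003,0.049,-0.047],[0.007,-0.003,-0.003],0],[[0.003,0.049,-0.047],[0.007,-0.003,-0.003],0],[[0.003,0.049,-0.047],[0.007,-0.003,-0.003],0]]'; python3 snap.py 10 wrist; python3 k.py
```

```text
time: 7.45
tool_pos: [512.2, -73.0, 73.1]
tcp_rot: [179.9, 45.0, 85.3]
ft_force: [-0.7, -1.5, 0.6]
finger_gap: 42.6
t 7.5 p [512.9 -74.1  73.9] cov [19.9, 1.2, 43.9] f [ 0.1 -0.4  0.2] gap 42.769281952122796
turn [ 0.001  0.003 -0.003]
(110, 0, 130) [ -1.4  -2.7 124.6]
(85, 0, 42) [ -5.2 -47.1  44.7]
(18, 0, 42) [-1.2  0.1 -2.7]
```

View pics/wrist10.png

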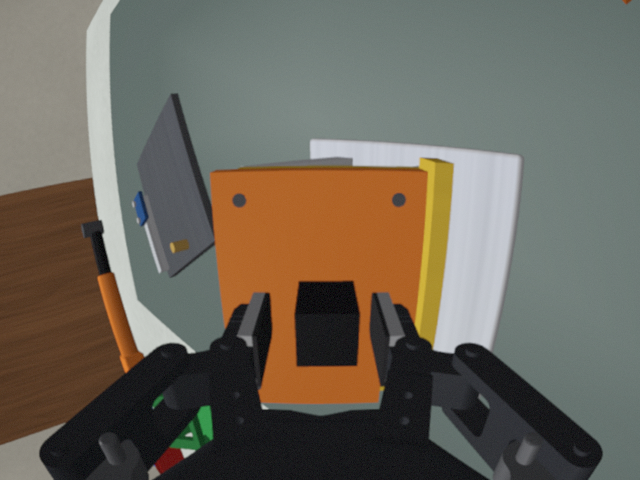

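```bash
python3 -m jog '[[[-0.001,0,-0.002],[0,0,0],-0.3],[[-0.001,0,-0.002],[0,0,0],-0.9],[[-0.001,0,-0.002],[0,0,0],-0.9],[[-0.001,0,-0.002],[0,0,0],-0.9]]' 90; python3 k.py
```

```text
time: 7.83
tool_pos: [512.5, -75.5, 72.3]
tcp_rot: [179.7, 45.0, 84.9]
ft_force: [-0.1, -0.1, 6.6]
finger_gap: 22.4
t 7.8333 p [512.5 -75.5  72.3] cov [19.8, 0.8, 41.7] f [-0.1 -0.1  6.6] gap 22.41603373157734
turn [-0.     0.004 -0.001]
(110, 0, 130) [ -1.   -1.3 126.2]
(85, 0, 42) [ -4.8 -45.7  46.3]
(18, 0, 42) [-0.7  1.5 -1.1]
```

```bash
python3 -m jog '[[[0,-0.01,0.012],[0,0,0],-0.9],[[0,-0.02,0.03],[0,0,0],-0.9],[[0,-0.03,0.06],[0,0,0],-0.9],[[0,-0.03,0.1],[0,0,0],-0.9],[[0,-0.02,0.13],[0,0,0],-0.9]]'
cat > pl.py <<'E'
from h import *; import sys
def plan(fx=(518.9,259.5,-64.02),sk=35,dy=4,dz=4,zt=34.8,yc=0.8,zc=42):
    p,R,s=tool(); a=np.radians(fx[2]); pin=pl([fx[0],fx[1],a],[37,-52,0])[0]
    b=a+np.pi/2-np.radians(sk); y=np.array([np.cos(b),np.sin(b),0]); z=np.array([-y[1],y[0],0])
    T=pin+y*(52+yc+dy)+z*(zc-8+dz)+[0,0,zt]
    print("t",s["time"],"p",np.round(p,1),"f",np.round(s["ft_force"],1),"gap",round(s["finger_gap"],1)); print("turn",np.round(turn_to(frame([0,0,-1],-z)),3),"T",np.round(T,1),"shift",np.round(T-p,1),"y",np.round(y,3),"z",np.round(z,3), "j",np.round(s["joint_pos"]))
if __name__=="__main__": plan()
E
python3 pl.py; python3 snap.py 11 side wrist
```

```text
time: 8.25
tool_pos: [511.9, -97.2, 203.1]
tcp_rot: [179.8, 45.1, 84.9]
ft_force: [1.2, -1.2, -1.8]
finger_gap: 22.2
t 8.25 p [511.9 -97.2 203.1] f [ 1.2 -1.2 -1.8] gap 22.2
turn [-0.778  0.098 -0.068] T [550.4 232.1  34.8] shift [  38.5  329.3 -168.3] y [ 0.988 -0.157  0.   ] z [0.157 0.988 0.   ] j [-40.  14.  93.  36. 100.  52.]
```

View pics/wrist11.png

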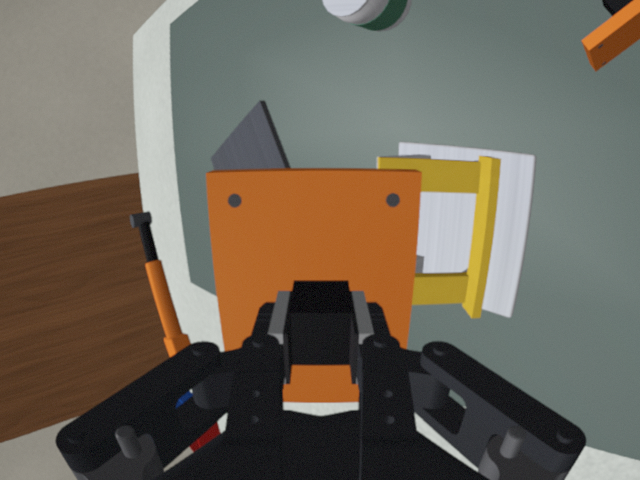

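View pics/side11.png

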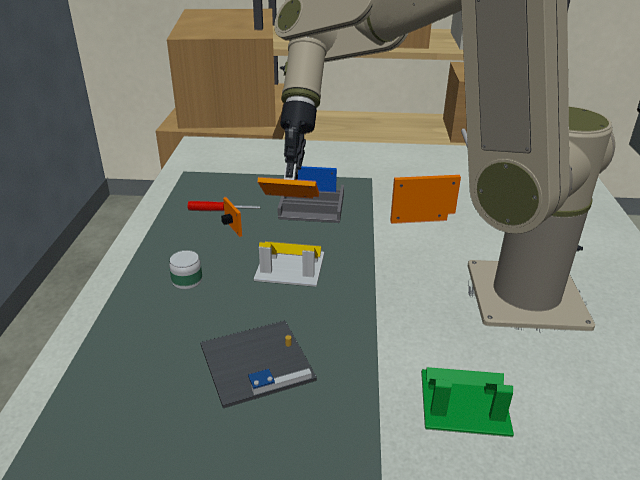

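```bash
python3 -m jog '[[[0.005,0.035,0],[-0.12,0.015,-0.01],-0.9],[[0.01,0.075,0],[-0.24,0.03,-0.02],-0.9],[[0.014,0.115,0],[-0.36,0.045,-0.031],-0.9],[[0.019,0.155,0],[-0.48,0.06,-0.042],-0.9],[[0.024,0.195,-0.01],[-0.6,0.075,-0.052],-0.9]]'; python3 pl.py; python3 -m jog '[[[0.003,0.035,-0.015],[-0.1,0.013,-0.009],-0.9],[[0.007,0.07,-0.035],[-0.18,0.02,-0.016],-0.9],[[0.013,0.11,-0.07],[-0.18,0.02,-0.016],-0.9],[[0.015,0.135,-0.09],[-0.18,0.02,-0.016],-0.9],[[0.015,0.135,-0.09],[-0.18,0.02,-0.016],-0.9]]';  python3 -m jog '[[[0,0,0],[0,0,0],-0.9],[[0,0,0],[0,0,0],-0.9]]';python3 pl.py
```

```text
time: 8.77
tool_pos: [535.9, 92.5, 195.0]
tcp_rot: [-179.5, 78.5, 82.4]
ft_force: [1.0, -0.8, -2.3]
finger_gap: 22.2
t 8.7667 p [535.9  92.5 195. ] f [ 1.  -0.8 -2.3] gap 22.2
turn [-0.198  0.028 -0.018] T [550.4 232.1  34.8] shift [  14.5  139.6 -160.2] y [ 0.988 -0.157  0.   ] z [0.157 0.988 0.   ] j [ -3.  -2. 101.  12.  81.  93.]
time: 9.18
tool_pos: [544.6, 231.0, 94.6]
tcp_rot: [-148.8, 88.6, 112.6]
ft_force: [-1.5, -0.4, -3.4]
finger_gap: 21.7
time: 9.35
tool_pos: [548.9, 226.2, 101.5]
tcp_rot: [-168.8, 88.7, 92.3]
ft_force: [0.4, -0.3, -1.7]
finger_gap: 22.3
t 9.35 p [548.9 226.2 101.5] f [ 0.4 -0.3 -1.7] gap 22.3
turn [-0.023 -0.001 -0.004] T [550.4 232.1  34.8] shift [  1.5   5.9 -66.7] y [ 0.988 -0.157  0.   ] z [0.157 0.988 0.   ] j [ 17.  12.  95.   1.  73. 115.]
```

```bash
python3 -m jog '[[[0.001,0.003,-0.01],[-0.023,-0.001,-0.004],-0.9],[[0.0015,0.006,-0.025],[-0.023,-0.001,-0.004],-0.9],[[0.0015,0.006,-0.042],[-0.023,-0.001,-0.004],-0.9],[[0.0015,0.006,-0.042],[-0.023,-0.001,-0.004],-0.9],[[0.0015,0.006,-0.042],[-0.023,-0.001,-0.004],-0.9]]'; python3 pl.py; python3 snap.py 12 side scene wrist;  python3 - <<'E'
import cv2, numpy as np
a=cv2.imread("pics/side12.png")[300:410,195:330]; b=cv2.imread("pics/scene12.png")[290:400,300:435]
cv2.imwrite("pics/m12.png",cv2.resize(np.vstack([a,b]),None,fx=2.7*2,fy=2.7*2,interpolation=cv2.INTER_CUBIC)[:, :])
cv2.imwrite("pics/m12.png",cv2.resize(np.hstack([a,b]),None,fx=2.95,fy=2.95,interpolation=cv2.INTER_CUBIC))
E
```

```text
time: 9.77
tool_pos: [551.0, 231.1, 60.7]
tcp_rot: [108.9, 89.9, 9.7]
ft_force: [-0.5, 0.4, -2.4]
finger_gap: 22.1
t 9.7667 p [551.  231.1  60.7] f [-0.5  0.4 -2.4] gap 22.1
turn [-0.     0.001  0.003] T [550.4 232.1  34.8] shift [ -0.6   1.  -25.9] y [ 0.988 -0.157  0.   ] z [0.157 0.988 0.   ] j [ 18.  16.  95.  -0.  69. 117.]
```

View pics/m12.png

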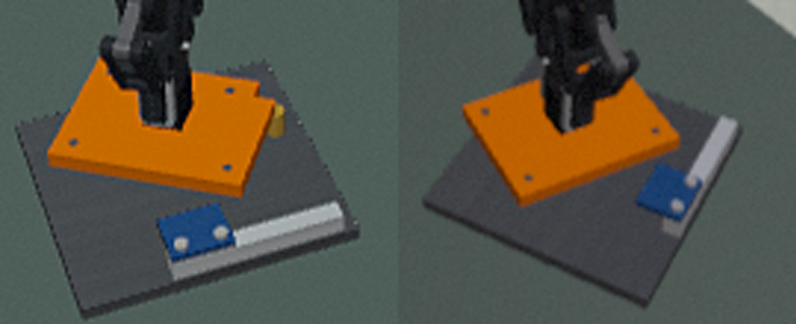

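View pics/wrist12.png

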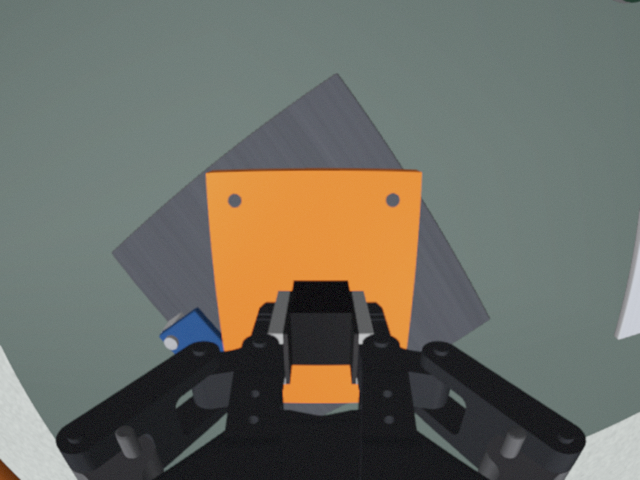

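Run:
```python
import cv2
a=cv2.imread("pics/wrist12.png")
for i,(x,y) in enumerate(((336,74),(489,318),(113,252))):
    cv2.imwrite(f"pics/k{i}.png",cv2.resize(a[y-15:y+15,x-15:x+15],None,fx=8,fy=8,interpolation=cv2.INTER_CUBIC))
import numpy as np
cv2.imwrite("pics/k.png",np.hstack([cv2.imread(f"pics/k{i}.png") for i in range(3)]))
```

```text
(no output)
```

View pics/k.png

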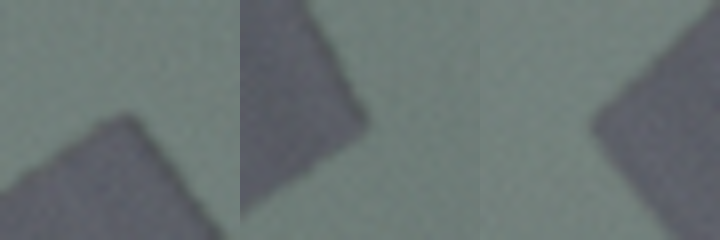

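```bash
cat > fit12.py <<'E'
exec(open("fit0.py").read().split("ob=[c1([-5,60")[0])
import pickle
m=pickle.load(open("pics/wrist12.pkl","rb"))
W=[("wrist",[105,100,10],336.8,73.4,m),("wrist",[105,-70,10],490,318,m),("wrist",[-60,100,10],111.6,252.1,m)]
p,e=fit(W,[519,259.5,-1.117]); show("wrist",p,e); print(pl(p,[37,-52,0]))
p,e=fit(W*2+ob,[519,259.5,-1.117]); show("all",p,e); print(pl(p,[37,-52,0]))
E
python3 fit12.py
```

```text
fixture [518.9 259.5] yaw 655.98
[[-0.4, -1.4], [-0.9, -0.6], [-0.4, 0.1], [1.2, -1.3], [0.4, 0.9], [0.2, -0.7], [-1.0, -0.3], [0.5, 0.1], [0.8, 0.4], [0.2, 0.8]]
pin [[488.39180381 203.44375338  28.        ]]
wrist [518.6 257.8] yaw -63.96
[[0.2, -1.8], [0.7, 1.4], [-1.7, 0.8]]
[[488.1060816  201.69671676   0.        ]]
all [518.6 258. ] yaw -64.03
[[0.0, -1.8], [0.3, 1.7], [-2.0, 0.6], [0.0, -1.8], [0.3, 1.7], [-2.0, 0.6], [-0.2, -1.8], [-0.6, -1.1], [-0.1, -0.6], [1.4, -1.9], [0.6, 0.4], [-0.0, -1.1], [-1.3, -0.8], [0.1, -0.5], [0.4, -0.1], [-0.2, 0.3]]
[[488.09568123 201.98853338   0.        ]]
```

```bash
sed -i 's/fx=(518.9,259.5,-64.02)/fx=(518.7,258.6,-64.0)/' pl.py; python3 pl.py; python3 -m jog '[[[0,0.0005,-0.008],[0,0.001,0.002],-0.9],[[0,0.0005,-0.016],[0,0.001,0.002],-0.9],[[0,0.0005,-0.022],[0,0.001,0.002],-0.9],[[0,0.0005,-0.022],[0,0.001,0.002],-0.9],[[0,0.0005,-0.022],[0,0.001,0.002],-0.9]]'; python3 pl.py
```

```text
t 9.9167 p [552.3 232.3  62.4] f [ 0.4 -0.5 -2.5] gap 21.9
turn [-0.002  0.004  0.003] T [550.2 231.2  34.8] shift [ -2.1  -1.1 -27.6] y [ 0.988 -0.156  0.   ] z [0.156 0.988 0.   ] j [ 18.  16.  95.   0.  69. 117.]
time: 10.33
tool_pos: [555.7, 234.1, 43.4]
tcp_rot: [116.6, 89.4, 17.6]
ft_force: [0.5, -3.9, 21.2]
finger_gap: 22.4
t 10.3333 p [555.7 234.1  43.4] f [ 0.5 -3.9 21.2] gap 22.4
turn [-0.003  0.01  -0.   ] T [550.2 231.2  34.8] shift [-5.5 -2.9 -8.6] y [ 0.988 -0.156  0.   ] z [0.156 0.988 0.   ] j [ 18.  17.  95.  -0.  67. 117.]
```

```bash
python3 snap.py 13 side scene wrist;  python3 - <<'E'
import cv2, numpy as np
a=cv2.imread("pics/side13.png")[300:410,195:330]; b=cv2.imread("pics/scene13.png")[290:400,300:435]
cv2.imwrite("pics/m13.png",cv2.resize(np.hstack([a,b]),None,fx=2.95,fy=2.95,interpolation=cv2.INTER_CUBIC))
E
python3 pl.py
```

```text
t 10.4833 p [555.6 234.1  43.4] f [ 1.9 -3.3 20.9] gap 22.2
turn [-0.003  0.01  -0.   ] T [550.2 231.2  34.8] shift [-5.4 -3.  -8.6] y [ 0.988 -0.156  0.   ] z [0.156 0.988 0.   ] j [ 18.  17.  95.  -0.  67. 117.]
```

View pics/m13.png

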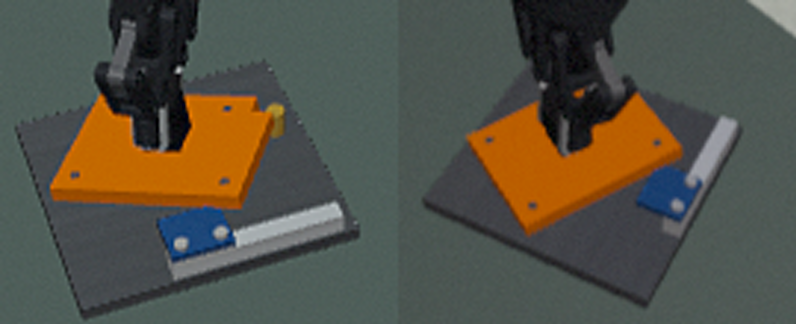

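View pics/wrist13.png

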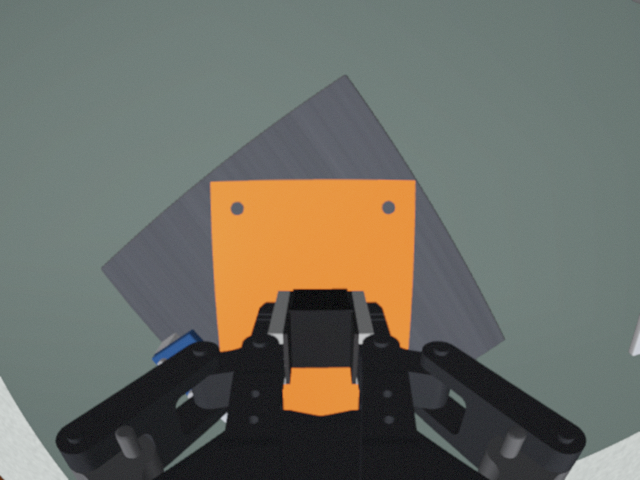

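Run:
```python
from h import *; import cv2,pickle
ms=pickle.load(open("pics/side13.pkl","rb")); mc=pickle.load(open("pics/scene13.pkl","rb"))
a=cv2.imread("pics/side13.png"); b=cv2.imread("pics/scene13.png")
S=7
def draw(im,n,m,off):
    c=cv2.resize(im[off[1]:off[1]+85,off[0]:off[0]+55],None,fx=S,fy=S,interpolation=cv2.INTER_CUBIC)
    for px,py,col in ((488.2,202.5,(0,255,0)),):
        for z in (10,28):
            t=np.linspace(0,2*np.pi,40); P=np.c_[px+6*np.cos(t),py+6*np.sin(t),0*t+z]
            q=(proj(n,P,m)-off+.5)*S
            cv2.polylines(c,[q.astype(np.int32)],True,col,1)
    return c
A=draw(a,"side",ms,np.array([260,315])); B=draw(b,"scene",mc,np.array([345,295]))
cv2.imwrite("pics/ov.png",np.hstack([A,B]))
```

```text
(no output)
```

View pics/ov.png

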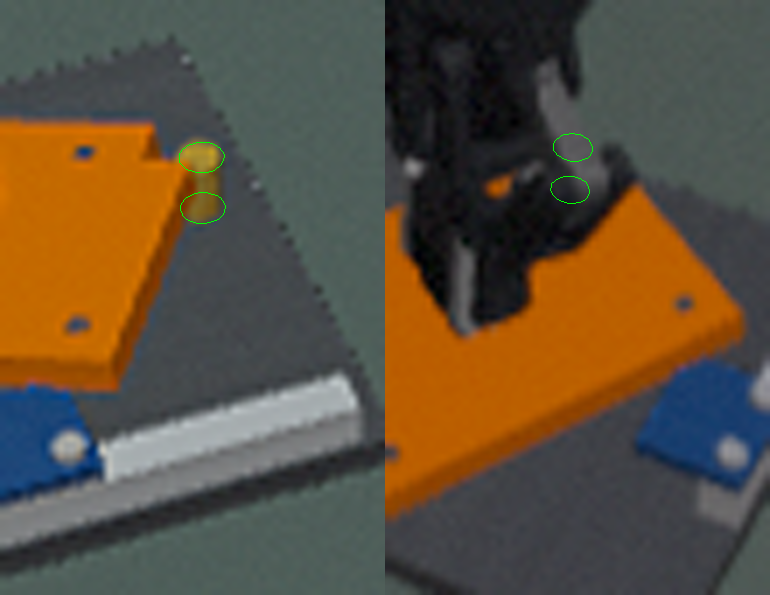

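```bash
cat > fit13.py <<'E'
from h import *; import pickle
M={n:pickle.load(open(f"pics/{n}13.pkl","rb")) for n in ("side","scene","wrist")}
obs=[("side",[5,-60,14],286.9,338.3),("side",[5,-46,0],282,332.7),("side",[5,-60,90],276.7,366.4),("side",[5,60,90],212.6,363.7),
("scene",[5,-60,90],396,339.7),("scene",[5,60,90],343.7,365.3),("scene",[5,60,0],323.7,336.4),("wrist",[5,60,90],210,182),("wrist",[5,60,0],415,180)]
b=np.radians(26-35); y=np.array([np.cos(b),np.sin(b),0]); z=np.array([-y[1],y[0],0]); Rc=np.c_[[0,0,1],y,z]
pin=np.array([488.2,202.5,0]); O=pin+y*56+z*-4+[0,0,18]
def res(q):
    R=Ro.from_rotvec(q[3:]).as_matrix()@Rc
    return np.concatenate([proj(o[0],O+q[:3]+R@np.array(o[1]),M[o[0]])[0]-o[2:4] for o in obs])
s=least_squares(res,np.zeros(6),loss="soft_l1"); q=s.x; R=Ro.from_rotvec(q[3:]).as_matrix()@Rc
print(np.round(s.fun.reshape(-1,2),1).tolist()); print("O",np.round(O+q[:3],1),"rot in cover axes",np.round(np.degrees(Rc.T@q[3:]),1))
for P in ([-5,-46,14],[-5,-60,14],[-5,-60,90],[-5,60,0],[-5,60,90],[-5,-46,0]): print(P,np.round(O+q[:3]+R@np.array(P),1))
print("pin in cover",np.round(R.T@(pin+[0,0,28]-O-q[:3]),1))
p,Rt,st=tool(); print("tcp in cover",np.round(R.T@(p-O-q[:3]),1)," toolx in cover",np.round(R.T@Rt[:,0],3))
E
python3 fit13.py
```

```text
[[0.6, -0.3], [0.2, 0.2], [-0.4, 0.2], [-0.5, -0.3], [-0.6, -0.2], [-1.4, 1.0], [-1.2, -0.7], [0.1, 0.4], [-0.3, 0.1]]
O [543.9 193.7  23.3] rot in cover axes [0.5 1.1 8.7]
[-5, -46, 14] [500.3 214.4  25.6]
[-5, -60, 14] [486.6 216.4  27.7]
[-5, -60, 90] [497.9 291.6  29.2]
[-5, 60, 0] [601.8 185.2   9.3]
[-5, 60, 90] [615.3 274.2  11.1]
[-5, -46, 0] [498.2 200.6  25.3]
pin in cover [ -3.9 -56.4   0.5]
tcp in cover [19.9  2.6 42.1]  toolx in cover [-0.987  0.16  -0.015]
```

```bash
python3 -m jog '[[[-0.002,-0.001,0.01],[0,0,0],-0.9],[[-0.004,-0.003,0.025],[0,0,0],-0.9],[[-0.004,-0.003,0.04],[0,0,0],-0.9],[[-0.004,-0.003,0.04],[0,0,0],-0.9],[[-0.004,-0.003,0.04],[0,0,0],-0.9]]'
cat >> fit13.py <<'E'
print("----")
Rrel=R.T@Rt   # tool in cover, from picture 13 pose (tool() at time of fit)
E
python3 - <<'E'
# store tool in cover relation from fit13 (plate fit + tool pose then)
import numpy as np
from scipy.spatial.transform import Rotation as Ro
E
python3 st.py; python3 snap.py 14 wrist side scene
```

```text
time: 10.9
tool_pos: [547.5, 230.5, 78.9]
tcp_rot: [127.1, 89.8, 28.1]
ft_force: [-0.0, 0.1, -2.5]
finger_gap: 22.0
t 10.9 p [547.5 230.5  78.9] f [-0.   0.1 -2.5] gap 22.0
[[0.002, 0.988, -0.156], [0.001, -0.156, -0.988], [-1.0, 0.002, -0.002]]
```

View pics/wrist14.png

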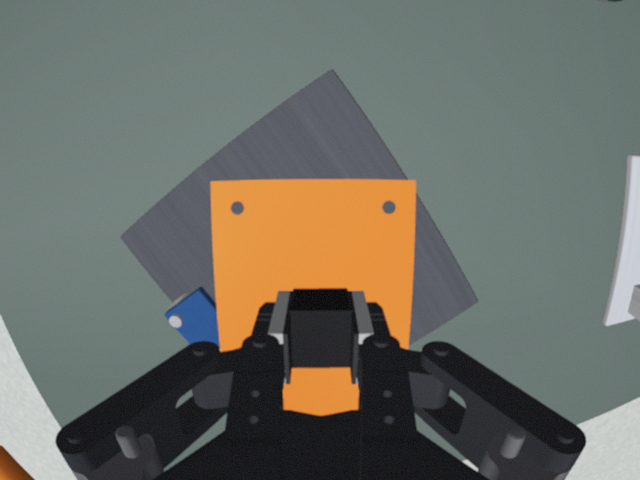

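Run:
```python
import cv2, numpy as np
a=cv2.imread("pics/side14.png")[285:395,195:330]; b=cv2.imread("pics/scene14.png")[280:390,300:435]
cv2.imwrite("pics/m14.png",cv2.resize(np.hstack([a,b]),None,fx=2.95,fy=2.95,interpolation=cv2.INTER_CUBIC))
```

```text
(no output)
```

View pics/m14.png

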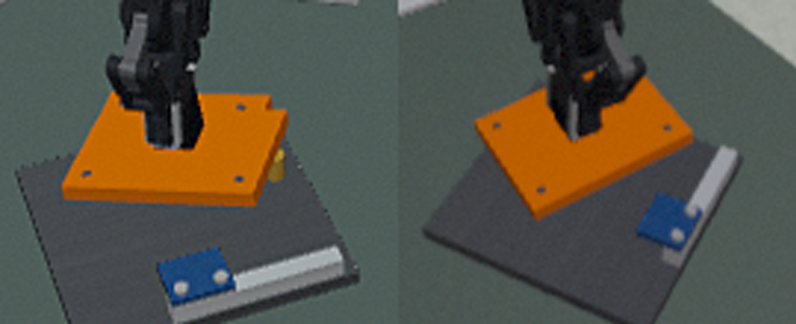

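```bash
cat > pl2.py <<'E'
from h import *
def plan(sk=42,dy=3,dz=2,h=15,fx=(518.7,258.6,-64.0),rel=(19.9,2.6,42.1),tx=(-0.987,0.158,-0.01)):
    p,R,s=tool(); a=np.radians(fx[2]); pin=np.array([488.2,202.5,0])
    b=a+np.pi/2-np.radians(sk); y=np.array([np.cos(b),np.sin(b),0]); z=np.array([-y[1],y[0],0]); Rc=np.c_[[0,0,1],y,z]
    O=pin+y*(52+dy)+z*(-8+dz)+[0,0,h]; T=O+Rc@np.array(rel)
    Rt=frame(Rc@np.array(tx),-z)
    print("t",s["time"],"p",np.round(p,1),"f",np.round(s["ft_force"],1),"gap",round(s["finger_gap"],1)); print("turn",np.round(turn_to(Rt),3),"shift",np.round(T-p,1),"y",np.round(y,3),"z",np.round(z,3))
plan()
E
python3 pl2.py
```

```text
t 11.05 p [545.9 230.   76.8] f [ 0.3  0.2 -3.5] gap 22.5
turn [-0.044 -0.154 -0.123] shift [  7.6  -8.7 -41.9] y [ 0.961 -0.276  0.   ] z [0.276 0.961 0.   ]
```

```bash
python3 -m jog '[[[0.004,-0.004,-0.005],[-0.022,-0.077,-0.061],-0.9],[[0.0075,-0.0085,-0.012],[-0.044,-0.154,-0.123],-0.9],[[0.0075,-0.0085,-0.022],[-0.044,-0.154,-0.123],-0.9],[[0.0075,-0.0085,-0.022],[-0.044,-0.154,-0.123],-0.9],[[0.0075,-0.0085,-0.022],[-0.044,-0.154,-0.123],-0.9]]';python3 -m jog '[[[0,0,0],[0,0,0],-0.9],[[0,0,0],[0,0,0],-0.9]]'; python3 pl2.py;  python3 snap.py 15 wrist side scene
python3 - <<'E'
import cv2, numpy as np
a=cv2.imread("pics/side15.png")[285:395,195:330]; b=cv2.imread("pics/scene15.png")[280:390,300:435]
cv2.imwrite("pics/m15.png",cv2.resize(np.hstack([a,b]),None,fx=2.95,fy=2.95,interpolation=cv2.INTER_CUBIC))
E
```

```text
time: 11.47
tool_pos: [552.8, 221.6, 54.6]
tcp_rot: [86.0, 81.1, -19.9]
ft_force: [-0.6, 0.4, -2.2]
finger_gap: 22.4
time: 11.63
tool_pos: [555.2, 221.8, 56.9]
tcp_rot: [87.0, 80.8, -19.0]
ft_force: [-0.5, 1.1, -2.9]
finger_gap: 22.3
t 11.6333 p [555.2 221.8  56.9] f [-0.5  1.1 -2.9] gap 22.3
turn [-0.001  0.002 -0.001] shift [ -1.7  -0.5 -22. ] y [ 0.961 -0.276  0.   ] z [0.276 0.961 0.   ]
```

View pics/m15.png

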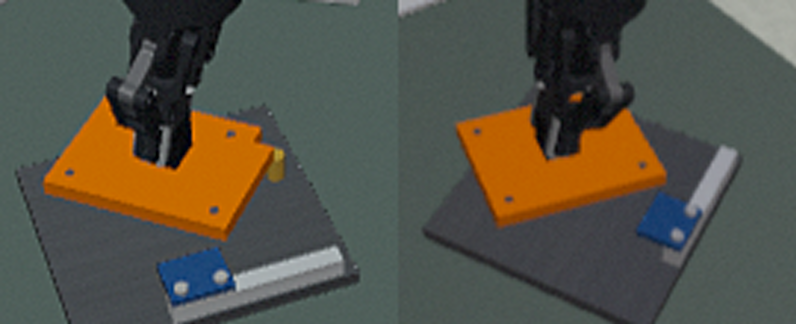

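View pics/wrist15.png

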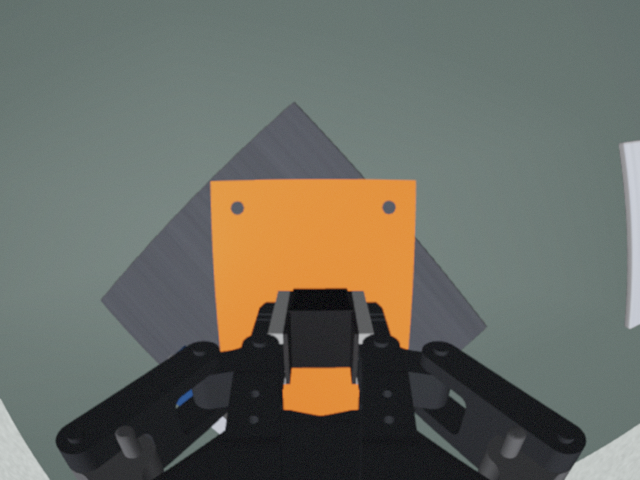

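```bash
cat > fp.py <<'E'
from h import *; import pickle
def fp(k,obs,sk,h):
    M={n:pickle.load(open(f"pics/{n}{k}.pkl","rb")) for n in ("side","scene","wrist")}
    b=np.radians(26-sk); y=np.array([np.cos(b),np.sin(b),0]); z=np.array([-y[1],y[0],0]); Rc=np.c_[[0,0,1],y,z]
    pin=np.array([488.2,202.5,0]); O=pin+y*55-z*6+[0,0,h]
    def res(q):
        R=Ro.from_rotvec(q[3:]).as_matrix()@Rc
        return np.concatenate([proj(o[0],O+q[:3]+R@np.array(o[1]),M[o[0]])[0]-o[2:4] for o in obs])
    s=least_squares(res,np.zeros(6),loss="soft_l1"); q=s.x; R=Ro.from_rotvec(q[3:]).as_matrix()@Rc
    print(np.round(s.fun.reshape(-1,2),1).tolist()); print("O",np.round(O+q[:3],1),"rot in cover axes",np.round(np.degrees(Rc.T@q[3:]),1))
    print("pin in cover",np.round(R.T@(pin+[0,0,O[2]]-O-q[:3]),1))
    lip=pl([518.7,258.6,np.radians(-64)],[-26.5,7,20])[0]; print("lip corner in cover",np.round(R.T@(lip-O-q[:3]),1))
    return O+q[:3],R
if __name__=="__main__":
    A=lambda P,u,v:("side",P,195+u/2.95,285+v/2.95); B=lambda P,u,v:("scene",P,300+(u-398)/2.95,280+v/2.95)
    O,R=fp(15,[A([5,-60,90],225,229),A([5,60,90],46,180),A([5,-60,14],272,150),A([5,-46,0],261,128),B([5,-60,90],665,173),B([5,60,90],497,216),B([5,60,0],457,124),("wrist",[5,60,90],210,182),("wrist",[5,60,0],415,180)],42,37)
E
python3 fp.py
```

```text
[[0.4, 0.2], [-0.8, 0.0], [0.8, -0.6], [0.4, 0.4], [-0.3, -0.0], [-0.4, -0.0], [-1.0, -0.2], [-0.0, -0.1], [-0.2, 0.2]]
O [541.5 182.2  36.1] rot in cover axes [ 0.3  0.5 -0.5]
pin in cover [  1.3 -56.8   5.1]
lip corner in cover [-16.5 -55.1  91.6]
```

```bash
python3 -m jog '[[[-0.0017,-0.0007,-0.005],[0,0.002,0],-0.9],[[-0.0017,-0.0007,-0.011],[0,0.002,0],-0.9],[[-0.0017,-0.0007,-0.017],[0,0.002,0],-0.9],[[-0.0017,-0.0007,-0.02],[0,0.002,0],-0.9],[[-0.0017,-0.0007,-0.02],[0,0.002,0],-0.9]]'; python3 pl2.py; python3 -m jog '[[[0,0,0],[0,0,0],-0.9],[[0,0,-0.002],[0,0,0],-0.9],[[0,0,-0.002],[0,0,0],-0.9]]';python3 pl2.py
```

```text
time: 12.2
tool_pos: [551.8, 220.8, 34.8]
tcp_rot: [86.1, 81.0, -19.9]
ft_force: [0.5, -0.3, -2.6]
finger_gap: 22.2
t 12.2 p [551.8 220.8  34.8] f [ 0.5 -0.3 -2.6] gap 22.2
turn [ 0.    -0.002 -0.001] shift [1.8 0.6 0.1] y [ 0.961 -0.276  0.   ] z [0.276 0.961 0.   ]
time: 12.45
tool_pos: [552.8, 221.2, 34.4]
tcp_rot: [86.7, 80.9, -19.3]
ft_force: [0.3, 0.7, -2.4]
finger_gap: 22.1
t 12.45 p [552.8 221.2  34.4] f [ 0.3  0.7 -2.4] gap 22.1
turn [-0.001  0.    -0.001] shift [0.7 0.2 0.5] y [ 0.961 -0.276  0.   ] z [0.276 0.961 0.   ]
```

```bash
python3 -m jog '[[[0,0,-0.0015],[0,0,0],-0.9],[[0,0,-0.0025],[0,0,0],-0.9],[[0,0,-0.0025],[0,0,0],-0.9],[[0,0,-0.0025],[0,0,0],-0.9]]';python3 pl2.py
```

```text
time: 12.78
tool_pos: [553.6, 221.4, 34.0]
tcp_rot: [87.0, 80.8, -19.1]
ft_force: [-6.9, -1.2, 12.1]
finger_gap: 22.4
t 12.7833 p [553.6 221.4  34. ] f [-6.9 -1.2 12.1] gap 22.4
turn [-0.001  0.002 -0.001] shift [-0.1 -0.1  0.9] y [ 0.961 -0.276  0.   ] z [0.276 0.961 0.   ]
```

```bash
python3 -m jog '[[[0,0,0.0007],[0,0,0],-0.9],[[-0.0017,-0.0005,0.0007],[0,0,0],-0.9],[[-0.003,-0.001,0.0007],[0,0,0],-0.9],[[-0.003,-0.001,0.0007],[0,0,0],-0.9]]';python3 pl2.py;  python3 -m jog '[[[0,0,0],[0,0,0],-0.9]]';python3 pl2.py
```

```text
time: 13.12
tool_pos: [551.1, 220.6, 34.1]
tcp_rot: [87.4, 80.7, -18.6]
ft_force: [2.5, 1.1, 6.3]
finger_gap: 22.4
t 13.1167 p [551.1 220.6  34.1] f [2.5 1.1 6.3] gap 22.4
turn [-0.002  0.003 -0.001] shift [2.4 0.7 0.8] y [ 0.961 -0.276  0.   ] z [0.276 0.961 0.   ]
time: 13.2
tool_pos: [551.2, 220.6, 34.1]
tcp_rot: [87.4, 80.7, -18.6]
ft_force: [1.7, 1.8, 7.1]
finger_gap: 22.5
t 13.2 p [551.2 220.6  34.1] f [1.7 1.8 7.1] gap 22.5
turn [-0.002  0.003 -0.001] shift [2.4 0.7 0.8] y [ 0.961 -0.276  0.   ] z [0.276 0.961 0.   ]
```

Moved 2.5 mm with only friction-level force; keep sliding toward the pin.

```bash
python3 -m jog '[[[-0.001,-0.0003,0],[0,0,0],-0.9],[[-0.002,-0.0006,0],[0,0,0],-0.9],[[-0.002,-0.0006,0],[0,0,0],-0.9]]';python3 pl2.py;  python3 snap.py 16 side;  python3 - <<'E'
import cv2, numpy as np
cv2.imwrite("pics/m16.png",cv2.resize(cv2.imread("pics/side16.png")[310:390,200:310],None,fx=7,fy=7,interpolation=cv2.INTER_CUBIC))
E
```

```text
time: 13.45
tool_pos: [549.5, 220.1, 34.1]
tcp_rot: [87.6, 80.7, -18.4]
ft_force: [5.0, 0.8, 4.6]
finger_gap: 22.5
t 13.45 p [549.5 220.1  34.1] f [5.  0.8 4.6] gap 22.5
turn [-0.002  0.004 -0.001] shift [4.  1.2 0.8] y [ 0.961 -0.276  0.   ] z [0.276 0.961 0.   ]
```

View pics/m16.png

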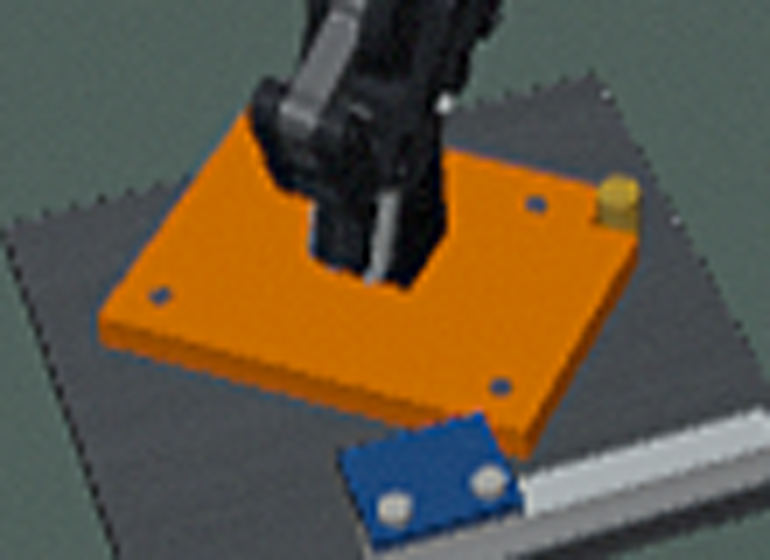

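```bash
python3 -m jog '[[[-0.001,-0.0003,0],[0,0,0],-0.9],[[-0.0015,-0.001,0],[0,0,0],-0.9],[[-0.0015,-0.001,0],[0,0,0],-0.9]]';python3 pl2.py
```

```text
time: 13.75
tool_pos: [549.1, 219.3, 34.4]
tcp_rot: [88.1, 80.6, -17.9]
ft_force: [11.4, 1.8, -1.3]
finger_gap: 22.3
t 13.75 p [549.1 219.3  34.4] f [11.4  1.8 -1.3] gap 22.3
turn [-0.003  0.006 -0.001] shift [4.4 2.  0.5] y [ 0.961 -0.276  0.   ] z [0.276 0.961 0.   ]
```

```bash
python3 -m jog '[[[0.0008,0,-0.0007],[0,0,0],-0.9],[[0.0008,0,-0.0007],[0,0,0],-0.9],[[0.0008,0,-0.0007],[0,0,0],-0.2],[[0.0008,0,-0.0007],[0,0,0],0],[[0.0008,0,-0.0007],[0,0,0],0]]';python3 pl2.py; python3 -m jog '[[[0,0,0.01],[0,0,0],0],[[0,0,0.03],[0,0,0],0],[[0,0,0.06],[0,0,0],0],[[0,0,0.1],[0,0,0],0],[[0,0,0.14],[0,0,0],0]]'; python3 snap.py 17 side scene wrist;python3 - <<'E'
import cv2, numpy as np
a=cv2.imread("pics/side17.png")[310:400,200:325]; b=cv2.imread("pics/scene17.png")[305:395,305:430]
cv2.imwrite("pics/m17.png",cv2.resize(np.hstack([a,b]),None,fx=3.2,fy=3.2,interpolation=cv2.INTER_CUBIC))
E
```

```text
time: 14.17
tool_pos: [545.9, 218.1, 30.9]
tcp_rot: [86.1, 81.0, -19.9]
ft_force: [0.1, -0.7, -0.6]
finger_gap: 42.6
t 14.1667 p [545.9 218.1  30.9] f [ 0.1 -0.7 -0.6] gap 42.6
turn [ 0.    -0.002 -0.   ] shift [7.7 3.2 4. ] y [ 0.961 -0.276  0.   ] z [0.276 0.961 0.   ]
time: 14.58
tool_pos: [545.4, 218.0, 172.3]
tcp_rot: [85.8, 81.1, -20.2]
ft_force: [0.5, 0.4, 1.0]
finger_gap: 42.6
```

View pics/m17.png

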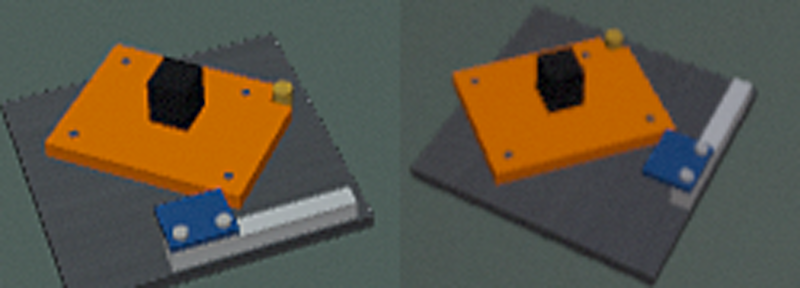

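View pics/wrist17.png

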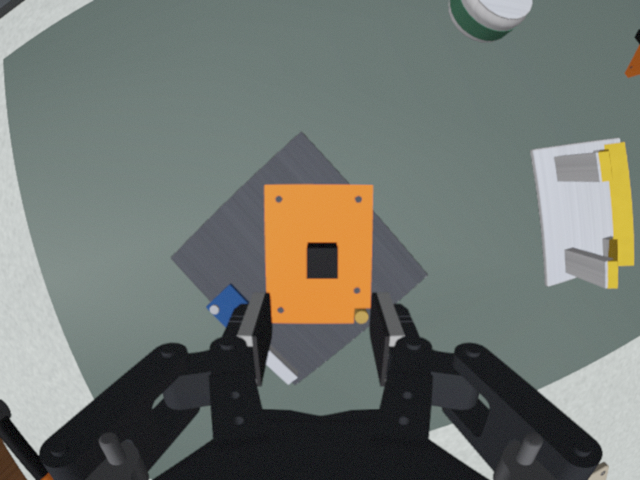

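Run:
```python
import cv2
a=cv2.imread("pics/wrist17.png")
cv2.imwrite("pics/w17.png",cv2.resize(a[120:395,160:435],None,fx=2.15,fy=2.15,interpolation=cv2.INTER_CUBIC))
```

```text
(no output)
```

View pics/w17.png

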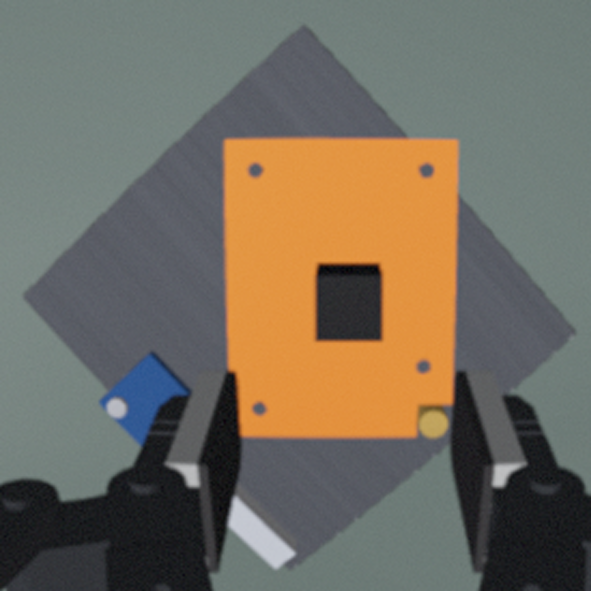

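```bash
cat > fit17.py <<'E'
from h import *; import pickle
m=pickle.load(open("pics/wrist17.pkl","rb"))
W=lambda P,u,v:("wrist",P,160+(u+.5)/2.15-.5,120+(v+.5)/2.15-.5,m)
o=[W([105,100,10],305,25),W([105,-70,10],576,333),W([-60,100,10],23,295),W([37,-52,28],433,424)]
f,e=fit(o,[518.7,258.6,-1.117]); show("fixture",f,e); pin=pl(f,[37,-52,0])[0]; print("pin",pin)
# plate flat: frame x'=y_cov, y'=z_cov
o=[W([60,90,20],223,140),W([60,0,20],458,140),W([-60,90,20],240,437),W([-60,14,20],417,437),W([-46,14,20],417,405),W([12,54,50],316,276),W([12,30,50],381,276),W([-12,54,50],316,341),W([-12,30,50],382,341)]
p,e=fit(o,[540,190,-.28]); show("plate",p,e); n=pl(p,[-52,8,0])[0]; print("notch",n,"notch-pin",n-pin,"skew",np.degrees(f[2])+90-np.degrees(p[2]))
print("corner",pl(p,[60,90,0]),"home",pl(f,[-45,60,0]))
E
python3 fit17.py; python3 st.py
```

```text
fixture [518.7 257.7] yaw -64.12
[[-0.2, -1.1], [0.8, 0.4], [-1.1, 0.2], [0.2, 0.3]]
pin [488.1106888  201.75017244   0.        ]
plate [535.7 179.4] yaw -15.9
[[0.3, 0.1], [-0.4, -0.3], [-3.7, -0.2], [0.2, -0.2], [0.5, -0.2], [-0.5, -0.0], [1.0, -0.2], [-0.2, 0.5], [0.3, 0.4]]
notch [487.90510218 201.32768502   0.        ] notch-pin [-0.20558662 -0.42248742  0.        ] skew 41.780174956851354
corner [[618.08156266 249.51574514   0.        ]] home [[553.07765738 324.41758047   0.        ]]
t 14.7333 p [549.6 219.5 177.6] f [-0.2  0.3 -0.8] gap 42.7
[[0.157, 0.948, -0.277], [-0.05, -0.272, -0.961], [-0.986, 0.165, 0.004]]
```

```bash
cat > pu.py <<'E'
from h import *; import sys
pin=np.array([488.0,201.8,0]); fy=np.radians(-64.05)
def pose(sk,off,zc=78,z=21):
    b=fy+np.pi/2-np.radians(sk); y=np.array([np.cos(b),np.sin(b),0]); zz=np.array([-y[1],y[0],0])
    return pin+y*(112+off)+zz*(zc-8)+[0,0,z], frame([0,0,-1],-zz)
def stat():
    p,R,s=tool(); print("t",round(s["time"],2),"p",np.round(p,1),"f",np.round(s["ft_force"],1),"tau",np.round(s["wrist_torque"],2),"gap",round(s["finger_gap"],1)); return p,R
if __name__=="__main__":
    p,R=stat()
    for a in sys.argv[1:]:
        sk,off,z=map(float,a.split(",")); T,Rt=pose(sk,off,z=z)
        print(a,"shift",np.round(T-p,1).tolist(),"turn",np.round(turn_to(Rt),3).tolist())
E
python3 pu.py 41.8,35,90 41.8,30,21
```

```text
t 14.73 p [549.6 219.5 177.6] f [-0.2  0.3 -0.8] tau [ 0.04  0.09 -0.06] gap 42.7
41.8,35,90 shift [98.9, 9.5, -87.6] turn [0.049, 0.158, 0.003]
41.8,30,21 shift [94.1, 10.9, -156.6] turn [0.049, 0.158, 0.003]
```

```bash
python3 -m jog '[[[0.04,0.003,0],[0.025,0.08,0.002],-0.5],[[0.08,0.007,-0.01],[0.049,0.158,0.003],-1],[[0.099,0.0095,-0.04],[0.049,0.158,0.003],-1],[[0.099,0.0095,-0.075],[0.049,0.158,0.003],-1],[[0.099,0.0095,-0.088],[0.049,0.158,0.003],-1]]';  python3 -m jog '[[[0,0,0],[0,0,0],-1],[[0,0,0],[0,0,0],-1],[[0,0,0],[0,0,0],-1]]'; python3 pu.py 41.8,35,90 41.8,30,40 41.8,25,21; python3 snap.py 18 wrist
```

```text
time: 15.15
tool_pos: [643.4, 226.1, 75.5]
tcp_rot: [-55.5, 88.9, -161.4]
ft_force: [-1.3, -0.1, -2.3]
finger_gap: 0.2
time: 15.4
tool_pos: [646.2, 228.5, 86.1]
tcp_rot: [-48.7, 89.6, -154.4]
ft_force: [0.3, -0.1, 0.1]
finger_gap: 0.1
t 15.4 p [646.2 228.5  86.1] f [ 0.3 -0.1  0.1] tau [ 0.01 -0.04 -0.  ] gap 0.1
41.8,35,90 shift [2.3, 0.4, 3.9] turn [0.003, -0.006, -0.001]
41.8,30,40 shift [-2.5, 1.8, -46.1] turn [0.003, -0.006, -0.001]
41.8,25,21 shift [-7.3, 3.2, -65.1] turn [0.003, -0.006, -0.001]
```

View pics/wrist18.png

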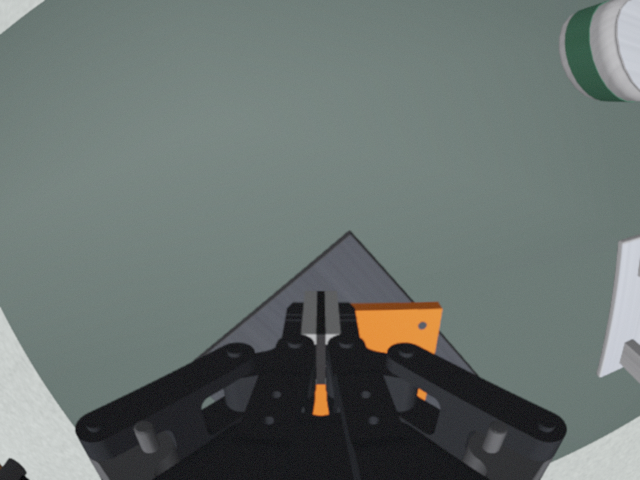

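```bash
python3 -m jog '[[[0.001,0,-0.018],[0.003,-0.006,-0.001],-1],[[0.001,0,-0.036],[0.003,-0.006,-0.001],-1],[[0.001,0,-0.05],[0.003,-0.006,-0.001],-1],[[0.001,0,-0.058],[0.003,-0.006,-0.001],-1],[[0.001,0,-0.062],[0.003,-0.006,-0.001],-1]]';  python3 -m jog '[[[0,0,0],[0,0,0],-1],[[0,0,0],[0,0,0],-1]]'; python3 pu.py 41.8,25,21 41.8,15,21; python3 snap.py 19 side
python3 - <<'E'
import cv2
cv2.imwrite("pics/m19.png",cv2.resize(cv2.imread("pics/side19.png")[280:410,180:330],None,fx=5,fy=4.5,interpolation=cv2.INTER_CUBIC))
E
```

```text
time: 15.87
tool_pos: [646.4, 228.0, 21.4]
tcp_rot: [-60.2, 89.8, -166.0]
ft_force: [-0.8, -0.0, -0.0]
finger_gap: 0.2
time: 16.03
tool_pos: [647.4, 228.2, 22.7]
tcp_rot: [-63.7, 89.9, -169.5]
ft_force: [0.3, 0.2, 1.3]
finger_gap: -0.0
t 16.03 p [647.4 228.2  22.7] f [0.3 0.2 1.3] tau [ 0.01 -0.04  0.03] gap -0.0
41.8,25,21 shift [-8.5, 3.5, -1.7] turn [0.0, -0.001, 0.0]
41.8,15,21 shift [-18.1, 6.3, -1.7] turn [0.0, -0.001, 0.0]
```

View pics/m19.png

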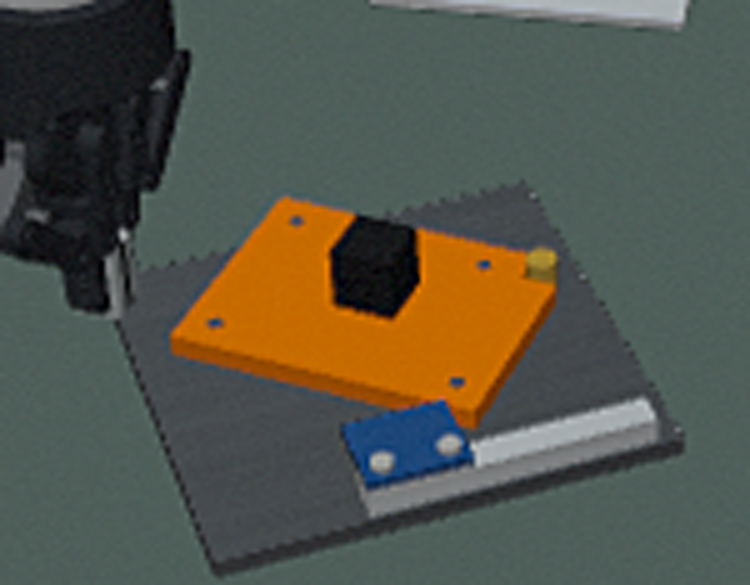

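```bash
python3 -m jog '[[[-0.006,0.002,-0.0015],[0,0,0],-1],[[-0.012,0.004,-0.0015],[0,0,0],-1],[[-0.018,0.0063,-0.0015],[0,0,0],-1],[[-0.018,0.0063,-0.0015],[0,0,0],-1]]'; python3 -m jog '[[[-0.001,0.0003,0],[0,0,0],-1],[[-0.002,0.0006,0],[0,0,0],-1]]'; python3 pu.py 41.8,11,21 40,11,21
```

```text
time: 16.42
tool_pos: [627.4, 235.0, 20.2]
tcp_rot: [-66.3, 89.8, -172.1]
ft_force: [-1.5, -0.7, -0.3]
finger_gap: -0.1
time: 16.58
tool_pos: [626.9, 235.0, 20.5]
tcp_rot: [-60.2, 89.9, -166.1]
ft_force: [0.3, 0.7, 0.4]
finger_gap: 0.1
t 16.58 p [626.9 235.   20.5] f [0.3 0.7 0.4] tau [ 0.01 -0.04 -0.01] gap 0.1
41.8,11,21 shift [-1.4, 0.5, 0.5] turn [0.0, -0.002, 0.0]
40,11,21 shift [-2.6, 4.8, 0.5] turn [0.001, -0.002, 0.032]
```

```bash
python3 -m jog '[[[-0.0015,0.0005,0],[0,0,0],-1],[[-0.003,0.001,0],[0,0,0],-1],[[-0.003,0.001,0],[0,0,0],-1]]'; python3 pu.py 41.8,11,21 40.5,11,21 39,11,21 37.5,11,21 36,11,21
```

```text
time: 16.83
tool_pos: [624.9, 236.2, 20.9]
tcp_rot: [-153.7, 90.0, 100.4]
ft_force: [4.0, 1.8, 0.6]
finger_gap: 0.0
t 16.83 p [624.9 236.2  20.9] f [4.  1.8 0.6] tau [ 0.31 -0.68  0.01] gap 0.0
41.8,11,21 shift [0.6, -0.7, 0.1] turn [-0.0, -0.0, 0.001]
40.5,11,21 shift [-0.2, 2.5, 0.1] turn [-0.0, -0.0, 0.023]
39,11,21 shift [-1.2, 6.0, 0.1] turn [-0.0, -0.0, 0.05]
37.5,11,21 shift [-2.3, 9.6, 0.1] turn [-0.0, -0.0, 0.076]
36,11,21 shift [-3.5, 13.1, 0.1] turn [-0.0, -0.0, 0.102]
```

```bash
cat > arc.py <<'E'
from pu import *
def arc(s0,o0,lst,o1):
    T0,_=pose(s0,o0)
    for s in lst:
        T,_=pose(s,o1); print(s,np.round((T-T0)/1000,4).tolist(),"turn",round(np.radians(s0-s),3))
import sys
a=list(map(float,sys.argv[1:])); arc(a[0],a[1],a[3:],a[2])
E
python3 arc.py 41.8 10.2 9.7 40.5 39 37.5 36 34.5
```

```text
40.5 [-0.0013, 0.0032, 0.0] turn 0.023
39.0 [-0.0023, 0.0067, 0.0] turn 0.049
37.5 [-0.0034, 0.0103, 0.0] turn 0.075
36.0 [-0.0046, 0.0137, 0.0] turn 0.101
34.5 [-0.0059, 0.0172, 0.0] turn 0.127
```

```bash
python3 -m jog '[[[-0.0013,0.0032,0],[0,0,0.023],-1],[[-0.0023,0.0067,0],[0,0,0.049],-1],[[-0.0034,0.0103,0],[0,0,0.075],-1],[[-0.0046,0.0137,0],[0,0,0.101],-1],[[-0.0059,0.0172,0],[0,0,0.127],-1]]'; python3 pu.py 34.5,10,21; python3 snap.py 20 side scene wrist;python3 - <<'E'
import cv2, numpy as np
a=cv2.imread("pics/side20.png")[310:400,200:325]; b=cv2.imread("pics/scene20.png")[305:395,305:430]
cv2.imwrite("pics/m20.png",cv2.resize(np.hstack([a,b]),None,fx=3.2,fy=3.2,interpolation=cv2.INTER_CUBIC))
E
```

```text
time: 17.25
tool_pos: [619.2, 253.6, 20.9]
tcp_rot: [105.4, 90.0, 6.9]
ft_force: [5.0, 1.3, 0.1]
finger_gap: 0.0
t 17.25 p [619.2 253.6  20.9] f [5.  1.3 0.1] tau [ 0.28 -0.81 -0.02] gap 0.0
34.5,10,21 shift [-0.1, -0.7, 0.1] turn [-0.0, 0.0, -0.001]
```

View pics/m20.png

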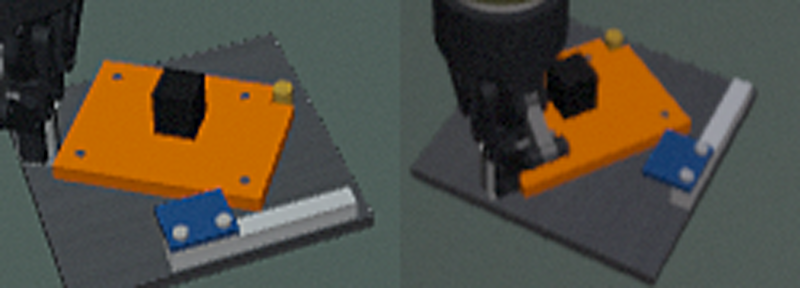

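```bash
python3 arc.py 34.5 10 10 33 31.5 30 28.5 27;  python3 arc.py 27 10 10 25.5 24 22.5 21 19.5
```

```text
33.0 [-0.0014, 0.0034, 0.0] turn 0.026
31.5 [-0.0029, 0.0068, 0.0] turn 0.052
30.0 [-0.0044, 0.0101, 0.0] turn 0.079
28.5 [-0.0061, 0.0134, 0.0] turn 0.105
27.0 [-0.0078, 0.0167, 0.0] turn 0.131
25.5 [-0.0018, 0.0032, 0.0] turn 0.026
24.0 [-0.0037, 0.0064, 0.0] turn 0.052
22.5 [-0.0057, 0.0095, 0.0] turn 0.079
21.0 [-0.0078, 0.0125, 0.0] turn 0.105
19.5 [-0.0099, 0.0155, 0.0] turn 0.131
```

```bash
python3 -m jog '[[[-0.0014,0.0034,0],[0,0,0.025],-1],[[-0.0029,0.0068,0],[0,0,0.05],-1],[[-0.0044,0.0101,0],[0,0,0.075],-1],[[-0.0061,0.0134,0],[0,0,0.1],-1],[[-0.0078,0.0167,0],[0,0,0.125],-1]]'; python3 pu.py 27,10,21; python3 snap.py 21 side scene;python3 - <<'E'
import cv2, numpy as np
a=cv2.imread("pics/side21.png")[310:400,200:325]; b=cv2.imread("pics/scene21.png")[305:395,305:430]
cv2.imwrite("pics/m21.png",cv2.resize(np.hstack([a,b]),None,fx=3.2,fy=3.2,interpolation=cv2.INTER_CUBIC))
E
```

```text
time: 17.82
tool_pos: [611.2, 270.4, 20.9]
tcp_rot: [38.4, 90.0, -52.9]
ft_force: [4.7, 0.9, -0.7]
finger_gap: 0.0
t 17.82 p [611.2 270.4  20.9] f [ 4.7  0.9 -0.7] tau [ 0.29 -0.7   0.05] gap 0.0
27,10,21 shift [0.0, -0.8, 0.1] turn [0.0, 0.0, 0.005]
```

View pics/m21.png

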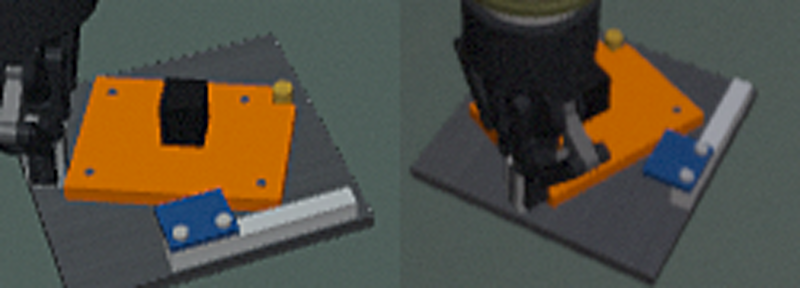

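```bash
python3 -m jog '[[[-0.0018,0.003,0],[0,0,0.026],-1],[[-0.0037,0.0061,0],[0,0,0.053],-1],[[-0.0057,0.0091,0],[0,0,0.08],-1],[[-0.0078,0.012,0],[0,0,0.107],-1],[[-0.0099,0.0149,0],[0,0,0.134],-1]]'; python3 pu.py 19.5,10,21;  python3 arc.py 19.5 10 10 18 16.5 15 13.5 12;  python3 arc.py 12 10 10 10.5 9 7.5 6 5; python3 snap.py 22 side
python3 - <<'E'
import cv2
cv2.imwrite("pics/m22.png",cv2.resize(cv2.imread("pics/side22.png")[310:400,200:325],None,fx=5,fy=5,interpolation=cv2.INTER_CUBIC))
E
```

```text
time: 18.33
tool_pos: [601.4, 285.6, 21.0]
tcp_rot: [102.8, 90.0, 19.1]
ft_force: [5.5, 3.8, -1.0]
finger_gap: 0.4
t 18.33 p [601.4 285.6  21. ] f [ 5.5  3.8 -1. ] tau [ 0.65 -0.95  0.01] gap 0.4
19.5,10,21 shift [-0.0, -0.5, 0.0] turn [-0.0, 0.001, 0.002]
18.0 [-0.0022, 0.0029, 0.0] turn 0.026
16.5 [-0.0045, 0.0058, 0.0] turn 0.052
15.0 [-0.0069, 0.0086, 0.0] turn 0.079
13.5 [-0.0093, 0.0114, 0.0] turn 0.105
12.0 [-0.0118, 0.0141, 0.0] turn 0.131
10.5 [-0.0026, 0.0026, 0.0] turn 0.026
9.0 [-0.0052, 0.0052, 0.0] turn 0.052
7.5 [-0.008, 0.0077, 0.0] turn 0.079
6.0 [-0.0107, 0.0101, 0.0] turn 0.105
5.0 [-0.0126, 0.0116, 0.0] turn 0.122
```

View pics/m22.png

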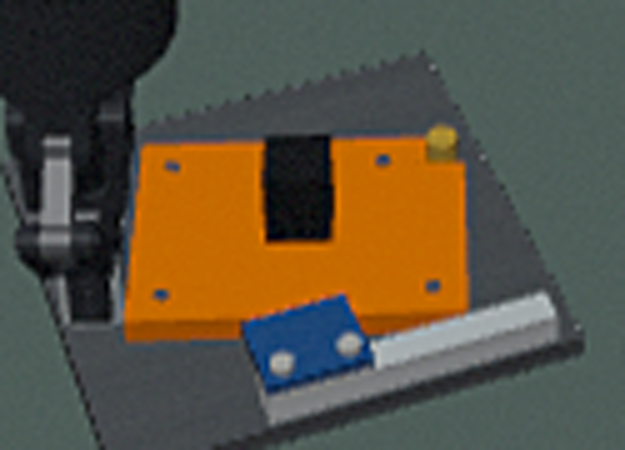

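```bash
python3 -m jog '[[[-0.0022,0.0028,0],[0,0,0.026],-1],[[-0.0045,0.0056,0],[0,0,0.053],-1],[[-0.0069,0.0083,0],[0,0,0.08],-1],[[-0.0093,0.0111,0],[0,0,0.107],-1],[[-0.0118,0.0138,0],[0,0,0.134],-1]]'; python3 pu.py 12,10,21;  python3 -m jog '[[[-0.0026,0.0025,0],[0,0,0.026],-1],[[-0.0052,0.005,0],[0,0,0.053],-1],[[-0.008,0.0075,0],[0,0,0.079],-1],[[-0.0107,0.0099,0],[0,0,0.105],-1],[[-0.0126,0.0114,0],[0,0,0.122],-1]]'; python3 pu.py 5,10,21;python3 snap.py 23 side scene
python3 - <<'E'
import cv2, numpy as np
a=cv2.imread("pics/side23.png")[310:400,200:325]; b=cv2.imread("pics/scene23.png")[305:395,305:430]
cv2.imwrite("pics/m23.png",cv2.resize(np.hstack([a,b]),None,fx=3.2,fy=3.2,interpolation=cv2.INTER_CUBIC))
E
python3 arc.py 5 10 10 4 3 2 1 0 -1
```

```text
time: 18.8
tool_pos: [589.5, 299.6, 21.0]
tcp_rot: [94.1, 90.0, 18.1]
ft_force: [5.1, 5.3, -0.5]
finger_gap: -0.2
t 18.8 p [589.5 299.6  21. ] f [ 5.1  5.3 -0.5] tau [ 0.85 -0.85  0.01] gap -0.2
12,10,21 shift [-0.0, -0.5, -0.0] turn [-0.0, 0.001, -0.001]
time: 19.22
tool_pos: [576.7, 311.3, 21.0]
tcp_rot: [98.2, 90.0, 29.2]
ft_force: [5.6, 5.6, -1.2]
finger_gap: 0.1
t 19.22 p [576.7 311.3  21. ] f [ 5.6  5.6 -1.2] tau [ 1.03 -0.84 -0.03] gap 0.1
5,10,21 shift [0.2, -0.5, -0.0] turn [-0.0, 0.001, -0.001]
4.0 [-0.0019, 0.0015, 0.0] turn 0.017
3.0 [-0.0039, 0.003, 0.0] turn 0.035
2.0 [-0.0058, 0.0045, 0.0] turn 0.052
1.0 [-0.0078, 0.0059, 0.0] turn 0.07
0.0 [-0.0098, 0.0073, 0.0] turn 0.087
-1.0 [-0.0119, 0.0087, 0.0] turn 0.105
```

View pics/m23.png

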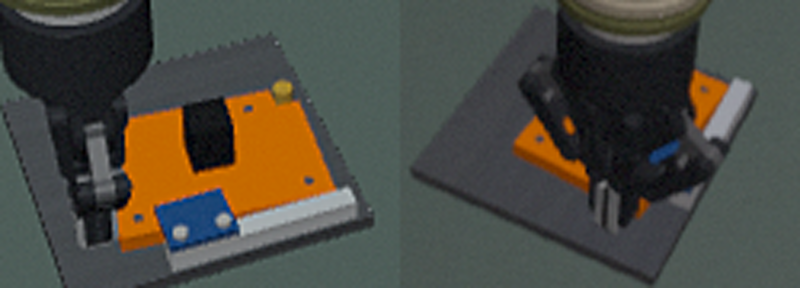

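```bash
python3 -m jog '[[[-0.0019,0.0014,0],[0,0,0.017],-1],[[-0.0039,0.0029,0],[0,0,0.035],-1],[[-0.0058,0.0043,0],[0,0,0.052],-1],[[-0.0078,0.0057,0],[0,0,0.07],-1],[[-0.0098,0.0071,0],[0,0,0.087],-1]]'; python3 pu.py 0,10,21;  python3 -m jog '[[[0,0,0],[0,0,0],-1],[[0,0,0],[0,0,0],-1]]'; python3 pu.py 0,10,21;python3 snap.py 24 side scene wrist
python3 - <<'E'
import cv2, numpy as np
a=cv2.imread("pics/side24.png")[310:400,200:325]; b=cv2.imread("pics/scene24.png")[305:395,305:430]
cv2.imwrite("pics/m24.png",cv2.resize(np.hstack([a,b]),None,fx=3.2,fy=3.2,interpolation=cv2.INTER_CUBIC))
E
```

```text
time: 19.73
tool_pos: [567.1, 318.5, 21.1]
tcp_rot: [93.2, 89.9, 29.2]
ft_force: [4.5, 7.4, -1.3]
finger_gap: 0.2
t 19.73 p [567.1 318.5  21.1] f [ 4.5  7.4 -1.3] tau [ 1.17 -0.81 -0.04] gap 0.2
0,10,21 shift [-0.0, -0.4, -0.1] turn [-0.001, 0.001, -0.0]
time: 19.9
tool_pos: [566.9, 318.6, 21.1]
tcp_rot: [101.8, 89.9, 37.7]
ft_force: [4.1, 7.6, -0.8]
finger_gap: 0.2
t 19.9 p [566.9 318.6  21.1] f [ 4.1  7.6 -0.8] tau [ 1.16 -0.78 -0.09] gap 0.2
0,10,21 shift [0.1, -0.5, -0.1] turn [-0.001, 0.001, 0.001]
```

View pics/m24.png

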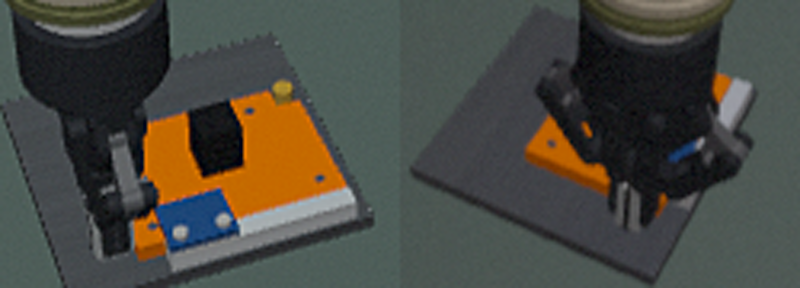

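```bash
python3 -m jog '[[[-0.0008,0.0006,0],[0,0,0.007],-1],[[-0.0012,0.0009,0],[0,0,0.01],-1],[[-0.0012,0.0009,0],[0,0,0.01],-1]]'; python3 pu.py 0,10,21
```

```text
time: 20.3
tool_pos: [565.8, 319.4, 21.1]
tcp_rot: [96.4, 89.9, 32.9]
ft_force: [3.7, 6.8, -0.4]
finger_gap: -0.2
t 20.3 p [565.8 319.4  21.1] f [ 3.7  6.8 -0.4] tau [ 1.12 -0.69 -0.  ] gap -0.2
0,10,21 shift [1.3, -1.3, -0.1] turn [-0.001, 0.001, -0.009]
```

```bash
python3 -m jog '[[[0.004,0.002,0],[0,0,0],-1],[[0.012,0.006,0],[0,0,0],-1],[[0.024,0.012,0.002],[0,0,0],-1],[[0.03,0.015,0.03],[0,0,0],-1],[[0.03,0.015,0.07],[0,0,0],-1]]'; python3 -m jog '[[[0.01,0.01,0.04],[0,0,0],-1],[[0.01,0.01,0.08],[0,0,0],-1],[[0.01,0.01,0.12],[0,0,0],-1],[[0.01,0.01,0.12],[0,0,0],-1],[[0.01,0.01,0.12],[0,0,0],-1]]';python3 snap.py 25 side scene wrist; python3 pu.py
python3 - <<'E'
import cv2, numpy as np
a=cv2.imread("pics/side25.png")[310:400,200:325]; b=cv2.imread("pics/scene25.png")[305:395,305:430]
cv2.imwrite("pics/m25.png",cv2.resize(np.hstack([a,b]),None,fx=3.2,fy=3.2,interpolation=cv2.INTER_CUBIC))
E
```

```text
time: 20.72
tool_pos: [591.9, 331.1, 84.8]
tcp_rot: [-85.3, 89.2, -148.8]
ft_force: [1.3, 1.1, 0.1]
finger_gap: -0.1
time: 21.13
tool_pos: [606.7, 343.6, 214.8]
tcp_rot: [70.8, 89.7, 7.3]
ft_force: [-0.8, 0.4, -0.3]
finger_gap: 0.0
t 21.28 p [603.9 342.2 207.9] f [ 0.  -0.1 -0.7] tau [ 0.02 -0.03  0.04] gap 0.0
```

View pics/m25.png

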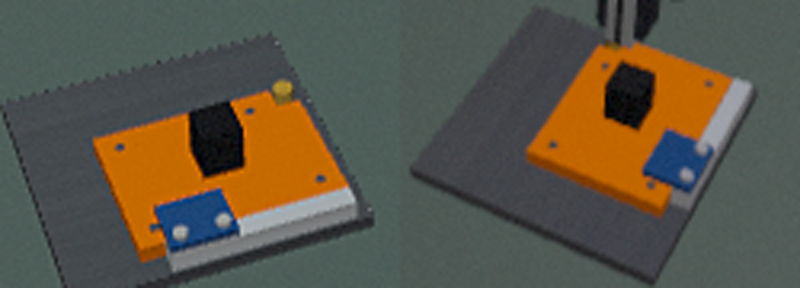

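View pics/wrist25.png

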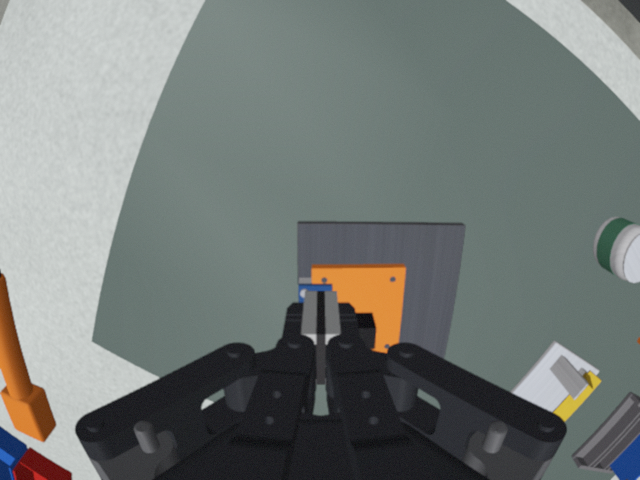

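Run:
```python
import cv2, numpy as np
a=cv2.imread("pics/side25.png")[315:395,210:320]; b=cv2.imread("pics/scene25.png")[310:375,335:425]
cv2.imwrite("pics/n1.png",cv2.resize(a,None,fx=7,fy=7,interpolation=cv2.INTER_CUBIC)); cv2.imwrite("pics/n2.png",cv2.resize(b,None,fx=8,fy=8,interpolation=cv2.INTER_CUBIC))
```

```text
(no output)
```

View pics/n1.png

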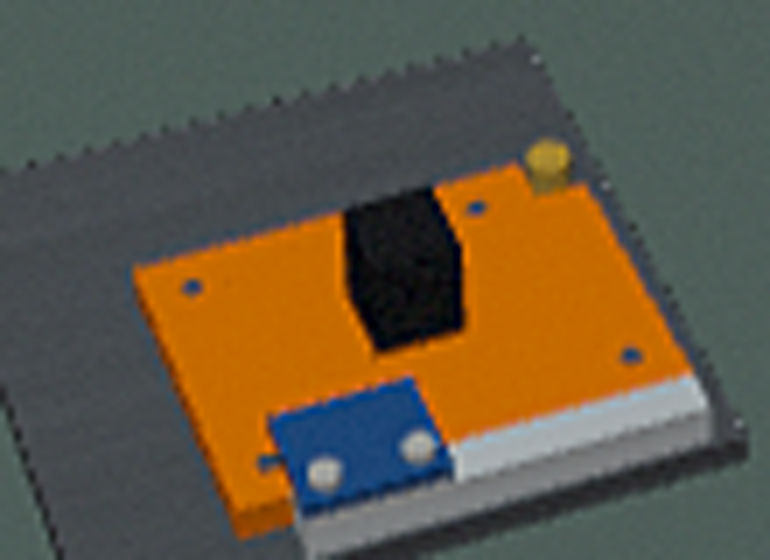

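View pics/n2.png

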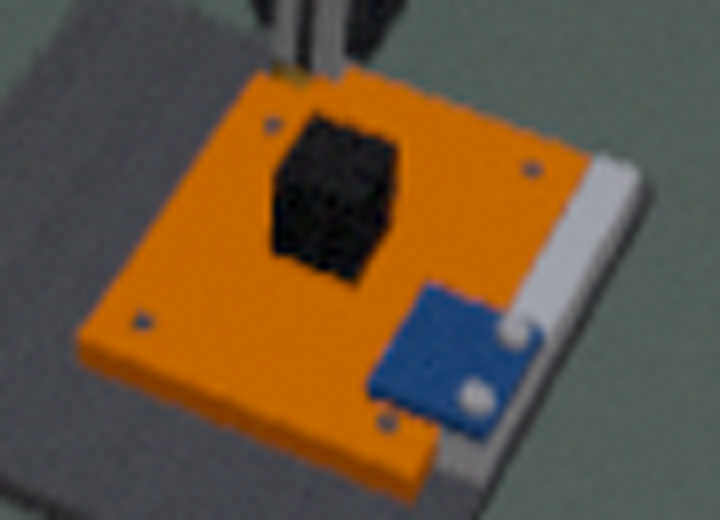

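Run:
```python
from h import *
A=lambda P,u,v:("side",P,210+(u+.5)/7-.5,315+(v+.5)/7-.5); B=lambda P,u,v:("scene",P,335+(u+.5)/8-.5,310+(v+.5)/8-.5)
o=[A([60,0,20],134,268),A([60,90,20],233,510),A([-46,0,20],519,163),A([-60,14,20],585,184),B([60,0,20],78,338),B([60,90,20],415,476),B([-46,0,20],260,68),B([-60,14,20],350,70),B([-60,90,20],594,158)]
p,e=fit(o,[560,220,0.45]); show("plate",p,e); pin=np.array([488.4,203.4,0]); f=np.array([518.9,259.5,np.radians(-64.02)])
print("scene/side-based fixture: notch-pin",pl(p,[-52,8,0])[0]-pin,"corner-home",pl(p,[60,90,0])[0]-pl(f,[-45,60,0])[0],"skew",-64.02+90-np.degrees(p[2]))
```

```text
plate [538.1 218.7] yaw 26.27
[[0.3, 0.5], [0.3, 0.4], [0.3, 0.6], [0.5, 0.5], [-0.3, -0.2], [-0.5, 0.4], [-0.2, 0.7], [-2.8, -1.3], [-0.2, 0.2]]
scene/side-based fixture: notch-pin [-0.46873492 -0.50398265  0.        ] corner-home [-1.04339359 -0.24320359  0.        ] skew -0.28512574231391596
```

Notch is 0.7 mm from the pin and the corner 1.1 mm from home, at a skew of −0.3°. The robot is clear, so I'm handing in.

Run:
```python
from bench import r, order
s=r.sense(); print(s["time"],s["ft_force"]); print(order.hand_in())
```

```text
21.2833 [ 0.02811129 -0.1167005  -0.72845143]
the job is handed in; nothing more can be done
None
```

The orange cover is now home on the fixture, and the job was handed in at 21.3 s. No verdict was reported, so the figures below are my own camera checks.

**What I did:**
- Lifted the cover out of the rack by its upper edge, leaned it on the yellow rest and let go.
- Gripped it by the knob and laid it flat on the bed, about 42° short of home with its notch at the pin, and let go. I chose 42° because at 35° the plate was too close to the lip.
- Pushed it round with closed fingers on the end edge near the opposite corner, following an arc about the pin at about 4–9 N, until it was along the fence under the lip.

**What went wrong on the way:** on the first try at laying it down, the plate's long edge landed on the blue lip. That pushed about 21 N back on the tool and tipped the plate about 9° in the grip. I lifted it, levelled it and laid it down again at 42°.

**Last checks from the pictures:**

| Check | Measured | Limit |
|---|---|---|
| Notch to pin | about 0.7 mm | 5 mm |
| Opposite corner to home | about 1.1 mm | 6 mm |
| Angle from home | about −0.3° (slightly past) | – |

- The plate lies flat with its knob up and its edge under the lip, and the robot is clear of everything.
- I felt no clear contact with the fence at the end of the push, so a gap of up to about 1 mm may remain.
- One plate corner in the final fit was off by about 3 pixels, probably because a finger partly hid it.
- My separate estimates of the fixture's position differed by up to 2 mm.
- I never moved the blue plate, screwdriver or tin, but I did not measure their final positions.

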